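# Demagnetise ground steel pieces in two directions

## Robot

A 6-joint arm with a two-finger parallel gripper is mounted at the origin on a cart in front of the work surface, level with it; the furniture and walls round the work are solid. World frame = base frame: x ahead of the robot, y to its left, z up, the work surface at z = 0. Lengths are in mm, angles in rad, forces in N, time in s.
With the tool pointing down it reaches from about 250 to 850 mm from the base axis. Payload 12.5 kg.
Tool frame: the origin (TCP) lies at the very end of the fingers, on their centre line; the grasp point (between the pads) lies 19 mm behind it; z points along the fingers, y is the line along which they close (so a half turn about z gives the same grasp; the last joint's range is limited). The gripper opens to 93 mm and grips with 3 to 60 N. Pads are 15 mm wide; open, the fingers measure 128 mm over their backs; the gripper's body (75 mm by 188 mm) begins 65 mm behind the grasp point.
Start: joints at [-1.255, 0.351, 1.652, -0, 1.139, -0.085], TCP at [214.602, -506.389, 180.933] pointing down, gripper open.
Joint ranges: [-2.75, 2.75], [-0.79, 2.1], [0.01, 2.65], [-1.57, 4.71], [0.07, 3.14], [-2.87, 2.87]. Speed limits (rad/s): [2.22, 2.22, 2.79, 3.14, 3.14, 3.14].

## Interface

Orientations are given as a unit quaternion [x, y, z, w].
In Python, from rig import sense, snapshot, finish_job gives the robot as it stands.
- The arm moves only by the shell command python3 -m inch 'ROWS' [FORCE]. ROWS is text: rows parted by semicolons, each of 7 numbers parted by spaces: the closure in counts, from 0 (fully open) to 255 (shut), then the shift along the world's x, y, z in mm, then the turn, a rotation vector about the world's x, y, z in rad. A call has 1 to 5 rows; each row shifts and turns the commanded pose from where the row before left it; what a row does not reach is not made up. A row lasts 1/8 s, in which the tool goes at most 62.5 mm and 10.7 degrees, less where a joint would pass 70% of its speed; a pose out of reach is approached as far as the arm can. A call with a gripper value outside its range is refused whole. The fingers move at their own pace and stop on an object; FORCE is the grip in N (left out, the last holds). Time passes only in rows, so rows that do not move let the fingers close. It gives the time, the measured TCP pose, the force, the opening and the grip force at its end, in the units of the state.
- sense(): the state, without advancing time (a new reading comes with each control period).
- snapshot(name): name is "side" or "top"; returns a dict with "pixels" (480x640x3 uint8, blue, green, red), "fx", "fy", "cx", "cy" (pixels), "dist_coeffs" ([k1, k2, p1, p2, k3] as OpenCV has them; the pictures are not rectified), "world_from_camera" (4x4, takes a point from camera to world coordinates). Camera axes: x right, y up, looking along -z (the intrinsics and any distortion apply to the point x, -y, -z); pixel columns grow to the right and rows downward; lengths in mm; the calibration is good to about 2 mm. A picture is of the moment at which its call begins. There is no depth.
- finish_job(): hands the job in; it is judged then, once.
The state is a dict: "clock": time; "qpos": joint angles; "joint_vel": joint speeds; "joint_efforts": joint torques, N m; "ee_pos": TCP position; "tool_rot": TCP orientation; "wrist_force": force on the tool from outside, world axes, zero at the start; "wrist_torque": the same for the moment, N m; "width": finger opening in mm; "grip_force": force on a finger pad.
Only numpy, scipy, OpenCV 4.12 (cv2) and the standard library are available. Lean on these libraries where they do the work, as an engineer would, in place of code of your own. Each camera call takes 0.05 s, during which the arm holds its last target. There are 200 camera calls.

## Task

The steel pieces on the bench have come off the magnetic chuck and have to be demagnetised in two directions. Stand them all in the swing tray on the demagnetiser, twist the spring-return switch clockwise to its stop and let it spring back; then, with the pieces still in it, swing the tray a quarter turn about its pinned corner, keeping it on its pin, until it rests against the left-hand stop, and work the switch once more in the same way. Finally stand the pieces upright on the rubber mat, leaving the tray in its turned position and the other things on the bench undisturbed.

Things in the scene. Friction and masses are not known exactly. Their poses are not given: they have to be found in the camera images.
- demagnetiser: Bench demagnetiser, fixed: grey housing, flat steel plate on top, 50 mm above the bench. Origin on the bench under the pivot dowel (12 mm thick, 26 mm above the plate) at the middle of the plate's front; x points to the plate's back, away from the robot, y to the left. The plate spans x -35 to 180, y -180 to 180 mm; a control box 86 mm high on its right-hand end spans x 25 to 145, y -269 to -185 mm.
- stop_right (a point): Top centre of the right-hand tray stop, a round rubber stud 14 mm thick, 18 mm above the plate, by the plate's front edge.
- stop_left (a point): Top centre of the left-hand tray stop, a stud like the right-hand one.
- switch (a joint): Spring-return rotary switch on top of the control box, vertical axis: 0 = at rest, grows clockwise seen from above, stop at 1.05 rad; a spring brings it back to 0 when released (about 0.04 N m at rest, 0.1 N m at the stop).
- switch_grip (a point): Grip point of the switch: on its axis, 10 mm below the top of its grip bar. The bar is 12 mm wide, 46 mm long and 20 mm high, standing on a disc of 46 mm diameter; z up, x along the bar. At rest the bar lies along the demagnetiser's x axis; it turns with the switch.
- tray: Loose square wooden swing tray on the plate, 170 x 170 mm outside, 0.35 kg; a brass eye at one corner (16 mm bore, 29 mm outside, 19 mm high) sits over the dowel. Origin on the eye's axis at the underside; the tray spans x 10 to 180, y -180 to -10 mm of its frame; board 6 mm, lips 7 mm thick, 24 mm high from the underside. Start: yaw as the demagnetiser's; to turn: 90 degrees anticlockwise from above.
- tray_centre (a point): Centre of the tray's board, on its upper face. At the start it lies over the right half of the plate, the tray's front side by the right-hand stop; after the turn over the left half, its former left side against the left-hand stop.
- tray_corner (a point): Outer corner of the tray opposite the eye, at the height of the board's upper face.
- vee_block: Ground steel vee block, 66 x 40 x 40 mm (x, y, z) with a 32 mm wide vee groove along x in its top, 0.35 kg. Its origin is the centre of its underside, z up as it stands. May be absent.
- setup_block: Ground steel drilled setup block, 66 x 36 x 40 mm (x, y, z), 0.36 kg. Its origin is the centre of its underside, z up as it stands. May be absent.
- step_block: Ground steel clamp step block, 66 x 38 mm (x, y), in three steps: 44 mm high from x = -33 to 3 mm, 31 mm high to x = 18 mm, 18 mm high to x = 33 mm; 0.32 kg. Its origin is the centre of its underside, z up as it stands. May be absent.
- bush: Ground steel bearing bush, a ring of 48 mm outside and 26 mm inside diameter, 42 mm high, axis upright, 0.26 kg. Its origin is the centre of its underside, z up as it stands. May be absent.
- mat: Black ribbed rubber bench mat, fixed, 150 x 250 mm (x, y), 4 mm thick. Its origin is the centre of its underside.
- screwdriver_yellow: Yellow screwdriver lying to the left of the demagnetiser, a bystander, 192 mm long; origin at the centre of its underside.
- tape_measure: Yellow tape measure standing at the back of the bench, a bystander, 35 x 67 x 60 mm; origin at the centre of its underside.

How it is judged:
By the outcome, as a careful person would: the job done as asked, in the order asked, and still so for the second after the job is handed in, with the robot touching nothing.
Of vee_block, setup_block, step_block, bush only 2 to 3 are there at a start; the rules pass over those that are not, and their reading is None.
At some moment in a run one of vee_block, setup_block, step_block, bush may be knocked a few centimetres aside while the robot is not near it.
It also fails if it takes over 210 s, if anything falls off the work surface, if the arm or the gripper's body presses on something with over 40 N, if the wrist force passes 120 N, or if a joint passes its speed limit or range.

## Working session

There is one attempt and no reset: what is moved stays moved. The work goes in short steps, Python scripts to look and compute and a shell command to move; the robot and the scene stay as the last step left them, time stands still between calls to the robot, and variables do not carry over. Pictures are saved under pics/ and viewed, at most 14 in all, crops included, and the job is handed in when it is done.

```bash
mkdir -p pics; cat > h.py <<'E'
import numpy as np,cv2,sys
from rig import sense,snapshot,finish_job
def snap(n,f):
    s=snapshot(n); cv2.imwrite('pics/'+f+'.png',s['pixels']); np.save('pics/'+f+'.npy',s,allow_pickle=True); return s
def load(f): return np.load('pics/'+f+'.npy',allow_pickle=True).item()
def K(s): return np.array([[s['fx'],0,s['cx']],[0,s['fy'],s['cy']],[0,0,1.]]),np.array(s['dist_coeffs'],float)
def ray(s,uv):
    k,d=K(s); p=cv2.undistortPoints(np.array(uv,float).reshape(-1,1,2),k,d).reshape(-1,2)
    v=np.c_[p[:,0],-p[:,1],-np.ones(len(p))]; T=np.array(s['world_from_camera']); return T[:3,3],v@T[:3,:3].T
def onz(s,uv,z):
    o,v=ray(s,uv); return o+v*((z-o[2])/v[:,2])[:,None]
def proj(s,P):
    k,d=K(s); T=np.linalg.inv(np.array(s['world_from_camera'])); c=np.array(P,float).reshape(-1,3)@T[:3,:3].T+T[:3,3]
    c=c*[1,-1,-1]; return cv2.projectPoints(c,np.zeros(3),np.zeros(3),k,d)[0].reshape(-1,2)
E
python3 - <<'E'
from h import *
for n in('top','side'):
    s=snap(n,n+'0'); print(n,np.round(s['world_from_camera'],2).tolist(),s['fx'],s['dist_coeffs'])
print(sense())
E
```

```text
top [[-0.02, 0.99, -0.11, 460.6], [-1.0, -0.02, 0.01, 4.29], [0.01, 0.11, 0.99, 1426.54], [0.0, 0.0, 0.0, 1.0]] 438.46757616328523 [0.01169197 0.         0.         0.         0.        ]
side [[1.0, 0.05, -0.03, 567.37], [-0.05, 0.65, -0.76, -797.88], [-0.02, 0.76, 0.65, 784.63], [0.0, 0.0, 0.0, 1.0]] 441.32514831888176 [-0.10129825  0.          0.          0.          0.        ]
{'clock': 0.1, 'qpos': array([-1.25459725e+00,  3.51161181e-01,  1.65234159e+00,  1.38425327e-05,
        1.13913766e+00, -8.46199899e-02]), 'joint_vel': array([-0.00041279, -0.00010843, -0.0019978 , -0.00043193,  0.00141502,
        0.00037881]), 'joint_efforts': array([-2.94864276e-04, -4.98030066e+01, -2.85703540e+01,  7.00186682e-02,
        2.38498201e-02, -1.66886622e-05]), 'ee_pos': array([ 214.5025273 , -506.0660174 ,  180.47392405]), 'tool_rot': array([ 9.79985577e-01,  1.99067816e-01, -5.42826319e-05, -5.21107239e-04]), 'wrist_force': array([-0.69436704, -0.20230805, -0.41447086]), 'wrist_torque': array([-0.03334886, -0.03147844,  0.01901203]), 'grip_force': 0.0, 'width': 93.01458884441071}
```

View pics/top0.png

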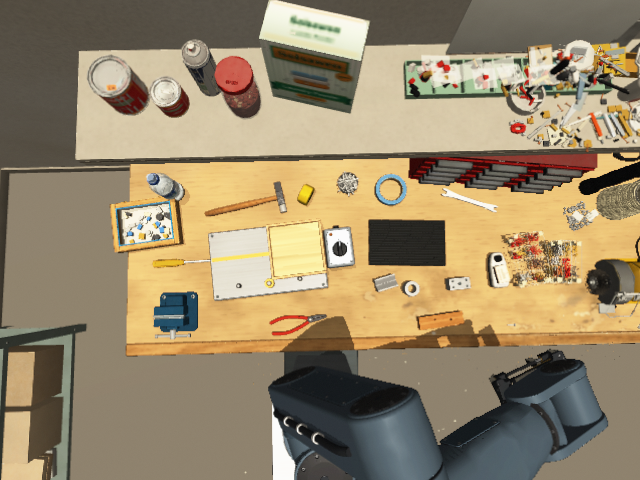

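View pics/side0.png

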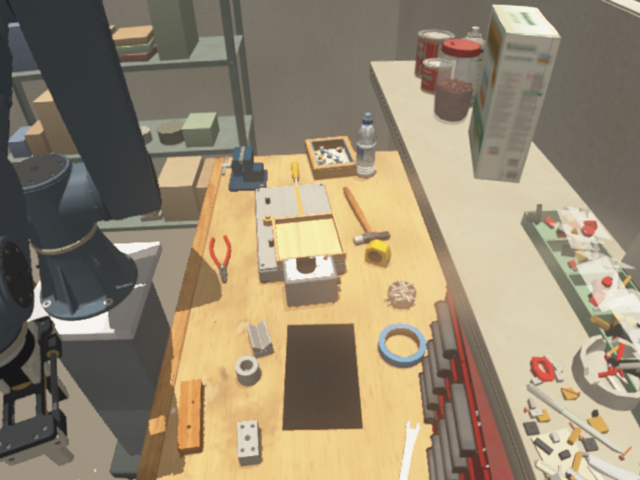

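Top view: plate at about (209–328, 219–300), tray at (268–325, 220–278), switch at (340,248). The mat is at (369–445, 220–265), with vee block at (385,283), bush at (412,289) and setup block at (459,284). Now I'll crop in closer.

```bash
python3 - <<'E'
from h import *
a=load('top0')['pixels']; b=load('side0')['pixels']
c1=cv2.resize(a[205:310,200:360],None,fx=5,fy=5,interpolation=cv2.INTER_CUBIC)[:300*2]
c2=cv2.resize(a[210:310,360:480],None,fx=6,fy=6,interpolation=cv2.INTER_CUBIC)
cv2.imwrite('pics/c1.png',c1);cv2.imwrite('pics/c2.png',c2)
E
```

```text
(no output)
```

View pics/c1.png

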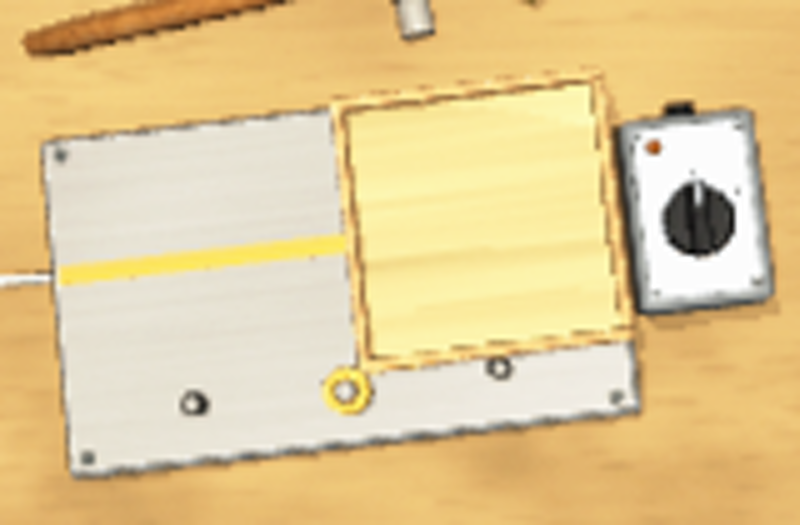

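View pics/c2.png

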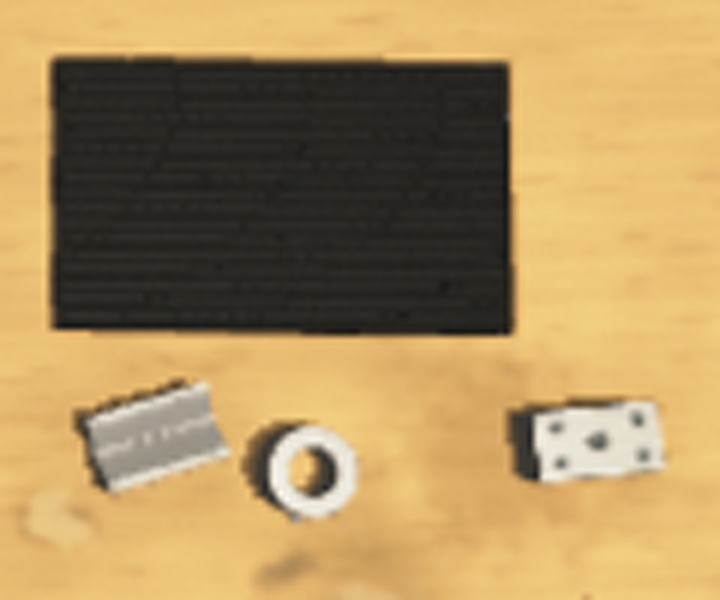

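```bash
python3 - <<'E'
from h import *
s=load('top0')
def C(p,sc,ox,oy): return (np.array(p,float)+.5)/sc-.5+[ox,oy]
A=lambda *p:C(p,5,200,205); B=lambda *p:C(p,6,360,210)
def show(n,uv,z): q=onz(s,uv,z); print(n,np.round(q[:,:2],1).tolist()); return q
v=show('vee',B((92,422),(208,385),(228,452),(110,490)),40)
w=show('setup',B((533,408),(655,403),(663,468),(540,480)),40)
for n,q in(('vee',v),('setup',w)):
    e=q[1]-q[0]+q[2]-q[3]; print(n,q.mean(0).round(1),'yaw',np.degrees(np.arctan2(-e[1],-e[0])).round(1),np.linalg.norm(np.diff(q[[0,1,2,3,0]],axis=0),axis=1).round(1))
show('bush',B((312,470)),42)
show('mat',B((52,60),(508,62),(513,332),(52,327)),4)
show('plate',A((42,145),(70,475),(640,410)),50)
show('eye',A((346,390)),72)
show('studL,R',A((194,402),(498,367)),68)
show('tray top corners',A((337,105),(600,77),(632,338),(362,370)),74)
show('box top',A((615,125),(750,110),(773,300),(640,312)),86)
show('switch',A((699,218)),110)
# box/lamp etc in side view: bush, vee check
t=load('side0'); print(proj(t,[[*onz(s,B((312,470)),42)[0,:2],42],[*v.mean(0)],[*w.mean(0)]]).round(1))
E
```

```text
vee [[462.7, -176.3], [480.5, -238.0], [445.3, -246.9], [427.1, -184.3]]
setup [[464.4, -408.1], [465.5, -472.3], [431.5, -474.4], [426.8, -409.6]]
vee [ 453.9 -211.4   40. ] yaw 106.2 [64.2 36.3 65.2 36.5]
setup [ 447.1 -441.1   40. ] yaw 92.6 [64.2 34.  64.9 37.6]
bush [[434.9, -290.1]]
mat [[659.8, -166.6], [652.8, -415.7], [505.6, -410.3], [514.3, -161.3]]
plate [[620.8, 345.8], [414.5, 327.8], [445.6, -26.6]]
eye [[462.5, 153.9]]
studL,R [[457.5, 247.7], [474.3, 60.6]]
tray top corners [[638.6, 157.2], [652.3, -6.6], [489.9, -22.3], [474.4, 143.8]]
box top [[620.6, -15.0], [627.9, -98.4], [510.7, -108.8], [505.3, -27.3]]
switch [[560.1, -63.8]]
[[247.1 364.8]
 [258.8 333.4]
 [248.6 437.9]]
```

Everything lines up with the given sizes. Demagnetiser origin is about (462.5, 153.5) at yaw 5°. I'll pick the vee block first.

```bash
cat >> h.py <<'E'
from scipy.spatial.transform import Rotation as Ro
def yawy(st=None):
    st=st or sense(); y=Ro.from_quat(st['tool_rot']).apply([0,1,0]); return np.degrees(np.arctan2(y[1],y[0]))
def need(x,y,z,yw):
    st=sense(); p=st['ee_pos']; ry=np.radians((yw-yawy(st)+180)%360-180)
    z_=Ro.from_quat(st['tool_rot']).apply([0,0,1])
    print('t%.2f'%st['clock'],'pos',p.round(1),'yawy %.1f'%yawy(st),'tilt',z_[:2].round(3),'NEED',(np.array([x,y,z])-p).round(1),'turn %.3f'%ry,'q6 %.2f'%st['qpos'][5],'w %.1f g %.1f'%(st['width'],st['grip_force']),'F',st['wrist_force'].round(1))
O=np.array([462.5,153.5]); 
def dem(x,y,z=0,yaw=5.): a=np.radians(yaw); return [*(O+np.array([[np.cos(a),-np.sin(a)],[np.sin(a),np.cos(a)]])@[x,y]),z]
E
python3 -m inch '0 30 37 -5 0 0 0.181;0 30 37 -5 0 0 0.181;0 30 37 -5 0 0 0.181;0 30 37 -5 0 0 0.181;0 30 37 -5 0 0 0.181' 30
python3 -m inch '0 30 37 -5 0 0 0.181;0 30 37 -5 0 0 0.181;0 30 37 -5 0 0 0.181;0 0 0 0 0 0 0;0 0 0 0 0 0 0'
python3 -c "
from h import *
need(454,-211.4,6,16.2)
print([np.round(dem(*p),1) for p in ((95-38,-95+22),(95+38,-95+22),(95,-95-46),(85,-227))])"
```

```text
clock: 0.72
ee_pos: [365.3, -320.0, 155.6]
tool_rot: [0.793, 0.61, -0.0, -0.0]
wrist_force: [0.7, -0.3, 0.3]
width: 92.6
grip_force: 0.0
clock: 1.35
ee_pos: [454.3, -210.6, 140.8]
tool_rot: [0.603, 0.798, -0.0, -0.0]
wrist_force: [-0.7, 0.5, -0.7]
width: 92.9
grip_force: 0.0
t1.35 pos [ 454.3 -210.6  140.8] yawy 15.9 tilt [-0.  0.] NEED [  -0.3   -0.8 -134.8] turn 0.006 q6 -0.80 w 92.9 g 0.0 F [-0.7  0.5 -0.7]
[array([525.6,  85.7,   0. ]), array([601.4,  92.4,   0. ]), array([569.4,  21.3,   0. ]), array([567. , -65.2,   0. ])]
```

```bash
python3 -m inch '0 0 -0.8 -50 0 0 0;0 0 0 -50 0 0 0;0 0 0 -25 0 0 0;0 0 0 -9 0 0 0;0 0 0 0 0 0 0' 30 | head -2
python3 -m inch '255 0 0 0 0 0 0;255 0 0 0 0 0 0;255 0 0 0 0 0 0;255 0 0 0 0 0 0;255 0 0 0 0 0 0' 30
python3 -m inch '255 0 0 20 0 0 0;255 0 0 40 0 0 0;255 0 0 40 0 0 0;255 0 0 30 0 0 0;255 0 0 0 0 0 0' 30
python3 -c "
from h import *
need(525.6,85.7,61,-85)"
```

```text
clock: 1.98
ee_pos: [454.4, -211.8, 7.2]
clock: 2.6
ee_pos: [454.6, -211.2, 7.0]
tool_rot: [0.602, 0.798, -0.0, 0.0]
wrist_force: [0.1, -0.7, 0.7]
width: 47.8
grip_force: 0.0
clock: 3.22
ee_pos: [455.6, -211.8, 138.7]
tool_rot: [0.602, 0.798, 0.0, 0.002]
wrist_force: [0.8, 0.8, -0.7]
width: 1.3
grip_force: 0.0
t3.23 pos [ 455.6 -211.8  138.7] yawy 15.9 tilt [ 0.003 -0.002] NEED [ 70.  297.5 -77.7] turn -1.762 q6 -0.81 w 1.3 g 0.0 F [ 0.8  0.8 -0.7]
```

The fingers are slower than I allowed for (about 75 mm/s), so I lifted before the grip closed. I'll go back and check the block.

```bash
python3 -m inch '0 0 0 40 0 0 0;0 -50 -50 0 0 0 0;0 -50 -50 0 0 0 0;0 -50 -50 0 0 0 0;0 0 0 0 0 0 0' 30 >/dev/null
python3 - <<'E'
from h import *
s=snap('top','top1')
cv2.imwrite('pics/c3.png',cv2.resize(s['pixels'][210:310,360:480],None,fx=6,fy=6,interpolation=cv2.INTER_CUBIC))
E
```

```text
(no output)
```

View pics/c3.png

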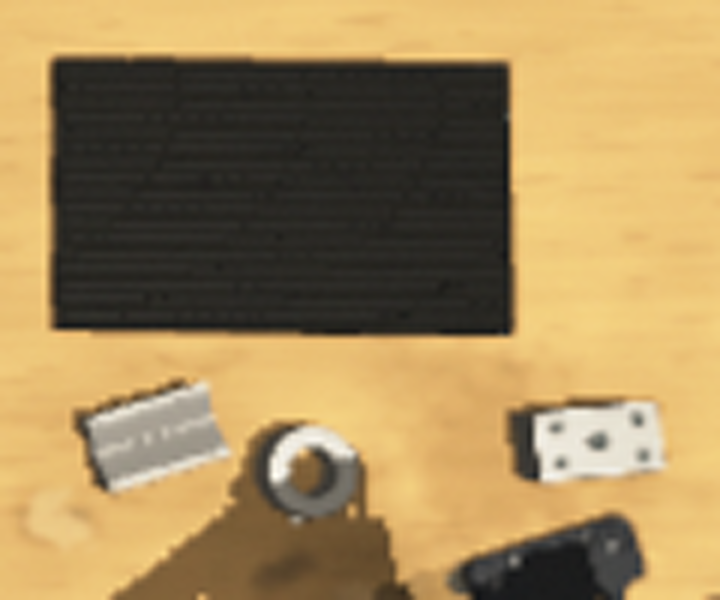

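Nothing has moved: the vee corners are still at (92,422)…(228,452) in the crop. Retrying with a longer wait for the grip.

```bash
python3 -m inch '0 50 50 0 0 0 0;0 50 50 0 0 0 0;0 49 50 -40 0 0 0;0 0 0 -50 0 0 0;0 0 0 0 0 0 0' 30 |head -2
python3 -m inch '0 0 0 -50 0 0 0;0 0 0 -25 0 0 0;0 0 0 -7 0 0 0;255 0 0 0 0 0 0;255 0 0 0 0 0 0' 30|head -2
python3 -m inch '255 0 0 0 0 0 0;255 0 0 0 0 0 0;255 0 0 0 0 0 0;255 0 0 0 0 0 0;255 0 0 0 0 0 0' 30 |tail -2
python3 -c "
from h import *
need(454,-211.4,6,16.2)"
```

```text
clock: 4.53
ee_pos: [446.9, -213.8, 92.9]
clock: 5.15
ee_pos: [449.2, -217.1, 15.3]
width: 27.5
grip_force: 0.0
t5.78 pos [ 448.4 -216.6   13.9] yawy 15.9 tilt [-0.  0.] NEED [ 5.6  5.2 -7.9] turn 0.005 q6 -0.82 w 27.5 g 0.0 F [ 0.   0.2 -0.8]
```

```bash
python3 - <<'E'
from h import *
s=snap('side','side1'); t=load('side0')
cv2.imwrite('pics/c4.png',np.hstack([cv2.resize(k['pixels'][290:410,190:290],None,fx=4,fy=4,interpolation=cv2.INTER_CUBIC) for k in (t,s)]))
need(454,-211.4,6,16.2); print(proj(s,[[448.4,-216.6,14],[454,-211,40]]))
E
```

```text
t5.83 pos [ 448.4 -216.6   13.9] yawy 15.9 tilt [-0.  0.] NEED [ 5.6  5.2 -7.9] turn 0.005 q6 -0.82 w 23.8 g 0.0 F [ 0.9  0.4 -0.4]
[[257.46178325 342.9820928 ]
 [258.842614   333.25929427]]
```

View pics/c4.png

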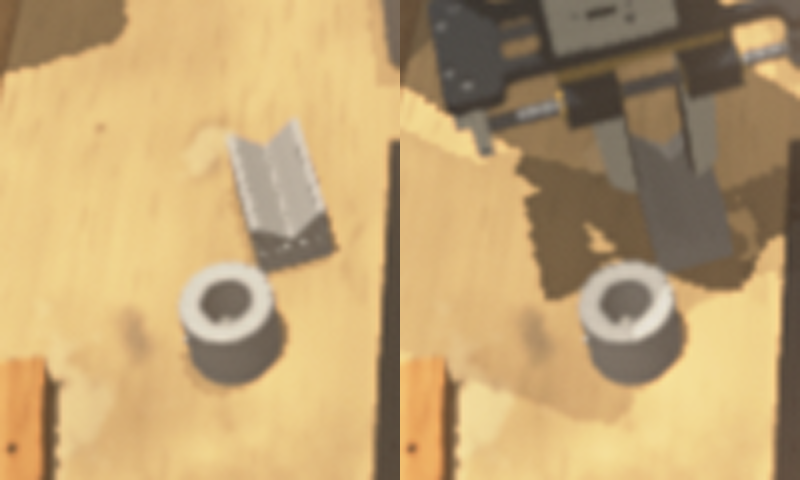

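Right panel: the fingers stand correctly on both sides of the vee block. The opening reading is odd, so I'll wait longer and read it again.

```bash
python3 -m inch '255 0 0 0 0 0 0;255 0 0 0 0 0 0;255 0 0 0 0 0 0;255 0 0 0 0 0 0;255 0 0 0 0 0 0' 30 |tail -2
python3 -m inch '255 0 0 0 0 0 0;255 0 0 0 0 0 0;255 0 0 0 0 0 0;255 0 0 0 0 0 0;255 0 0 0 0 0 0' 30
python3 - <<'E'
from h import *
s=snap('side','side2')
cv2.imwrite('pics/c5.png',cv2.resize(s['pixels'][290:410,190:290],None,fx=4,fy=4,interpolation=cv2.INTER_CUBIC))
E
```

```text
width: 0.5
grip_force: 0.0
clock: 7.08
ee_pos: [448.4, -216.6, 13.9]
tool_rot: [0.602, 0.798, -0.0, 0.0]
wrist_force: [1.0, -0.7, -0.1]
width: 0.5
grip_force: 0.0
```

View pics/c5.png

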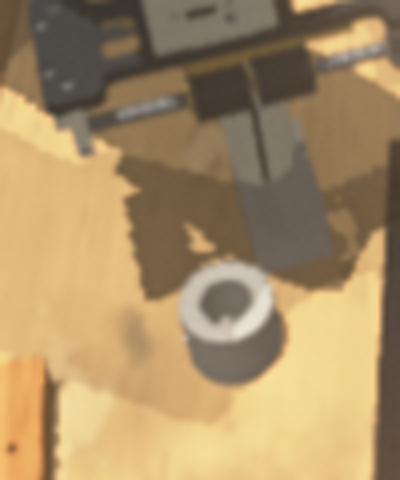

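The fingers closed fully with no contact, which contradicts where I believe the block is. I'll check the TCP projection in both views and take a brighter close-up.

```bash
python3 -m inch '255 0 0 50 0 0 0;255 0 0 50 0 0 0;255 0 0 0 0 0 0;255 0 0 0 0 0 0' 30 |head -2
python3 - <<'E'
from h import *
s=snap('side','side3');t=snap('top','top3')
p=sense()['ee_pos']; print(p,proj(s,p),proj(t,p))
a=cv2.resize(s['pixels'][270:400,200:280],None,fx=4.6,fy=4.6,interpolation=cv2.INTER_CUBIC)
b=cv2.resize(t['pixels'][240:340,360:450],None,fx=4.6,fy=4.6,interpolation=cv2.INTER_CUBIC)
h=np.zeros((598,a.shape[1]+b.shape[1],3),np.uint8); h[:a.shape[0],:a.shape[1]]=a; h[:b.shape[0],a.shape[1]:]=b
h=cv2.LUT(h,(255*(np.arange(256)/255)**.6).astype(np.uint8)); cv2.imwrite('pics/c6.png',h)
E
```

```text
clock: 7.62
ee_pos: [448.0, -216.4, 113.3]
[ 447.68705381 -216.22683717  112.68171432] [[251.48967464 312.82627516]] [[391.67990398 284.53436966]]
```

View pics/c6.png

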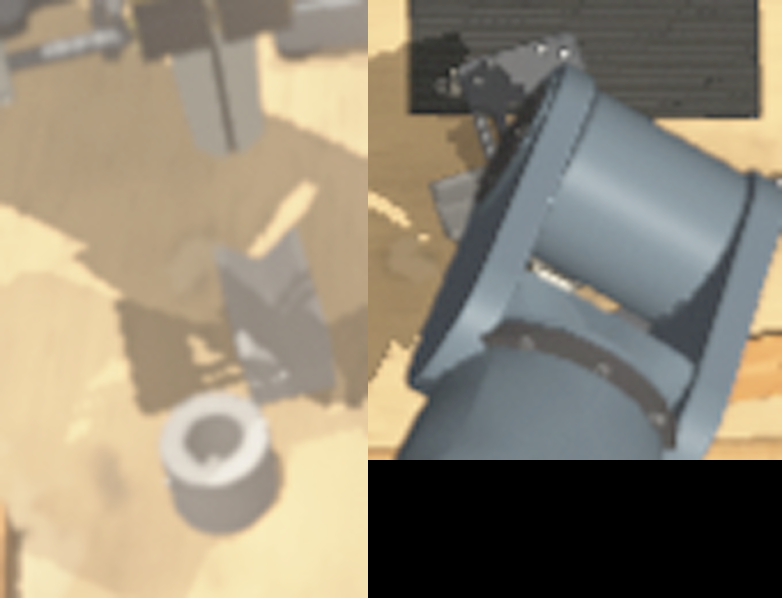

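```bash
python3 - <<'E'
from h import *
s=load('side3'); uv=[[200+230/4.6-.4,270+152/4.6-.4]]
o,v=ray(s,uv); o=np.array(o);v=v[0]
p=np.array([447.7,-216.2,112.7])
for y in(-216.2,-200,-190): t=(y-o[1])/v[1]; print((o+v*t).round(1))
need(448,-216,6,16.2)
E
```

```text
[ 447.7 -216.2  143. ]
[ 444.4 -200.   125.1]
[ 442.3 -190.   114.1]
t7.72 pos [ 447.7 -216.2  112.7] yawy 15.9 tilt [-0.002  0.001] NEED [   0.3    0.2 -106.7] turn 0.005 q6 -0.82 w 0.8 g 0.0 F [-0.6 -0.1 -0.2]
```

Fingertip in the side view appears at about (250,302.6), but the projection of the reported TCP is (251.5,312.8). So either z or y is off by roughly 25–30 mm. I'll settle it by touching the free bench gently.

```bash
python3 -m inch '255 0 38 0 0 0 0;255 0 38 0 0 0 0;255 0 0 -50 0 0 0;255 0 0 -40 0 0 0;255 0 0 0 0 0 0' 30 |head -4
python3 -m inch '255 0 0 -10 0 0 0;255 0 0 -5 0 0 0;255 0 0 -3 0 0 0;255 0 0 -2 0 0 0;255 0 0 0 0 0 0' 30 |head -4
python3 - <<'E'
from h import *
s=snap('side','side4');t=snap('top','top4')
p=sense()['ee_pos']; print(p,proj(s,p),proj(t,p))
u,v=proj(s,p)[0].astype(int);a=cv2.resize(s['pixels'][v-70:v+30,u-50:u+50],None,fx=4,fy=4,interpolation=cv2.INTER_CUBIC)
u,v=proj(t,p)[0].astype(int);b=cv2.resize(t['pixels'][v-50:v+50,u-50:u+50],None,fx=4,fy=4,interpolation=cv2.INTER_CUBIC)
cv2.circle(a,(200,280),3,(0,0,255),1);cv2.circle(b,(200,200),3,(0,0,255),1)
cv2.imwrite('pics/c7.png',cv2.LUT(np.hstack([a,b]),(255*(np.arange(256)/255)**.7).astype(np.uint8)))
E
```

```text
clock: 8.35
ee_pos: [446.1, -139.6, 21.3]
tool_rot: [0.602, 0.798, -0.001, -0.003]
wrist_force: [-0.1, 0.7, -0.2]
clock: 8.98
ee_pos: [448.5, -140.7, 4.1]
tool_rot: [0.602, 0.798, 0.0, 0.0]
wrist_force: [0.7, 1.1, 0.9]
[ 448.4849174  -140.662883      4.09278622] [[259.76673448 318.59267736]] [[362.61235786 284.66732188]]
```

View pics/c7.png

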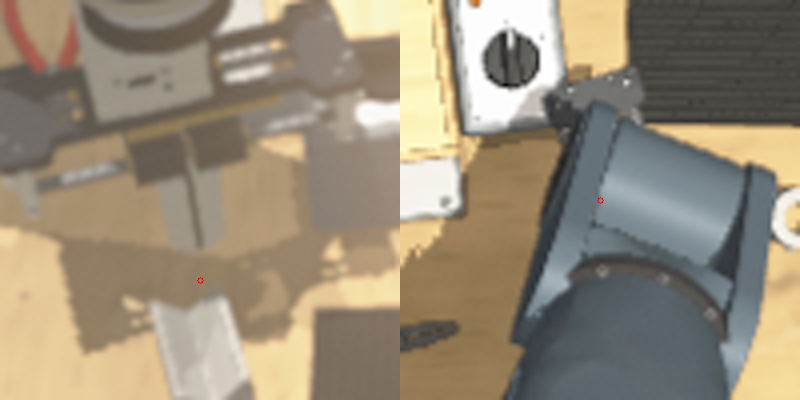

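The tip is about 8 px above its projection, with a gap to its shadow. It looks roughly 20 mm higher than reported, so I'll feel further down for the bench.

```bash
for i in 1; do python3 -m inch '255 0 0 -3 0 0 0;255 0 0 -3 0 0 0;255 0 0 0 0 0 0' 30 |sed -n '2p;4p'; done
python3 -m inch '255 0 0 -3 0 0 0;255 0 0 -3 0 0 0;255 0 0 0 0 0 0' 30 |sed -n '2p;4p'
python3 -m inch '255 0 0 -3 0 0 0;255 0 0 0 0 0 0;255 0 0 0 0 0 0' 30 |sed -n '2p;4p'
```

```text
ee_pos: [448.2, -140.5, -2.3]
wrist_force: [0.3, 0.4, 0.1]
ee_pos: [448.2, -140.6, -8.3]
wrist_force: [0.4, -0.1, 0.3]
ee_pos: [448.4, -140.6, -11.1]
wrist_force: [-0.2, 0.4, -0.2]
```

```bash
python3 -m inch '255 0 0 -2 0 0 0;255 0 0 -2 0 0 0;255 0 0 0 0 0 0' 30 |sed -n '2p;4p'
python3 -m inch '255 0 0 -2 0 0 0;255 0 0 0 0 0 0;255 0 0 0 0 0 0' 30 |sed -n '2p;4p'
python3 -m inch '255 0 0 -1 0 0 0;255 0 0 0 0 0 0' 30 |sed -n '2p;4p'
python3 -m inch '255 0 0 -1 0 0 0;255 0 0 0 0 0 0' 30 |sed -n '2p;4p'
```

```text
ee_pos: [448.3, -140.6, -15.2]
wrist_force: [-0.1, -0.4, 0.2]
ee_pos: [448.4, -140.6, -17.1]
wrist_force: [-0.0, 0.2, 0.2]
ee_pos: [448.4, -140.6, -18.1]
wrist_force: [-0.8, 0.2, 0.1]
ee_pos: [448.3, -140.6, -19.1]
wrist_force: [0.8, 0.6, 0.0]
```

```bash
python3 -m inch '255 0 0 -1 0 0 0;255 0 0 0 0 0 0' 30 |sed -n '2p;4p'
python3 -m inch '255 0 0 -1 0 0 0;255 0 0 0 0 0 0' 30 |sed -n '2p;4p'
python3 -m inch '255 0 0 -1 0 0 0;255 0 0 0 0 0 0' 30 |sed -n '2p;4p'
python3 - <<'E'
from h import *
s=snap('side','side5')
p=sense()['ee_pos']; print(p,proj(s,p),proj(s,p+[0,0,19]))
u,v=proj(s,p)[0].astype(int);a=cv2.resize(s['pixels'][v-70:v+30,u-50:u+50],None,fx=5,fy=5,interpolation=cv2.INTER_CUBIC)
cv2.imwrite('pics/c8.png',a)
E
```

```text
ee_pos: [448.3, -140.6, -20.1]
wrist_force: [-0.3, 0.1, 0.6]
ee_pos: [448.3, -140.6, -21.1]
wrist_force: [0.1, 0.7, -0.2]
ee_pos: [448.4, -140.6, -22.1]
wrist_force: [-0.4, 0.1, -0.1]
[ 448.38476523 -140.61694693  -22.09717098] [[260.96242615 325.83521873]] [[260.06794129 320.5968597 ]]
```

View pics/c8.png

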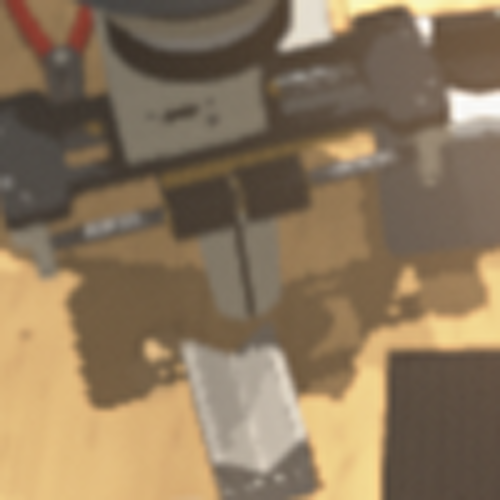

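The tip is now within a few millimetres of the bench, so the real z is about the reported z + 25 mm. One more feel downward to pin it down.

```bash
for k in 1; do :; done
python3 -m inch '255 0 0 -1 0 0 0;255 0 0 0 0 0 0' 30 |sed -n '2p;4p'
python3 -m inch '255 0 0 -1 0 0 0;255 0 0 0 0 0 0' 30 |sed -n '2p;4p'
python3 -m inch '255 0 0 -1 0 0 0;255 0 0 0 0 0 0' 30 |sed -n '2p;4p'
python3 -m inch '255 0 0 -1 0 0 0;255 0 0 0 0 0 0' 30 |sed -n '2p;4p'
```

```text
ee_pos: [448.4, -140.6, -23.1]
wrist_force: [0.7, 0.7, -0.9]
ee_pos: [448.3, -140.6, -24.1]
wrist_force: [0.6, -0.1, 0.8]
ee_pos: [448.3, -140.6, -25.1]
wrist_force: [-0.4, 0.2, 0.2]
ee_pos: [448.3, -140.6, -26.2]
wrist_force: [-0.2, -0.6, 0.2]
```

```bash
python3 -m inch '255 0 0 -1 0 0 0;255 0 0 0 0 0 0' 30 |sed -n '2p;4p'
python3 -m inch '255 0 0 -1 0 0 0;255 0 0 0 0 0 0' 30 |sed -n '2p;4p'
python3 -m inch '255 0 0 -1 0 0 0;255 0 0 0 0 0 0' 30 |sed -n '2p;4p'
python3 -m inch '255 0 0 -1 0 0 0;255 0 0 0 0 0 0' 30 |sed -n '2p;4p'
```

```text
ee_pos: [448.3, -140.6, -27.2]
wrist_force: [-0.2, 0.8, 0.4]
ee_pos: [448.3, -140.6, -28.1]
wrist_force: [0.3, -0.0, -1.0]
ee_pos: [448.3, -140.6, -29.1]
wrist_force: [0.1, 0.5, 0.1]
ee_pos: [448.4, -140.6, -30.1]
wrist_force: [-0.6, -0.2, 0.4]
```

```bash
python3 -m inch '255 0 0 -1 0 0 0;255 0 0 0 0 0 0' 30 |sed -n '2p;4p'
python3 -m inch '255 0 0 -1 0 0 0;255 0 0 0 0 0 0' 30 |sed -n '2p;4p'
python3 - <<'E'
from h import *
s=snap('side','side6')
p=sense()['ee_pos']; print(p,proj(s,p),proj(s,p+[0,0,30]))
u,v=proj(s,p+[0,0,30])[0].astype(int);a=cv2.resize(s['pixels'][v-40:v+20,u-30:u+30],None,fx=8,fy=8,interpolation=cv2.INTER_CUBIC)
cv2.imwrite('pics/c9.png',a)
E
```

```text
ee_pos: [448.3, -140.6, -31.1]
wrist_force: [-0.8, -0.1, -0.1]
ee_pos: [448.3, -140.6, -32.1]
wrist_force: [0.4, -0.8, -0.2]
[ 448.35825368 -140.62464394  -32.10482085] [[261.41386082 328.54401365]] [[260.00895093 320.32267292]]
```

View pics/c9.png

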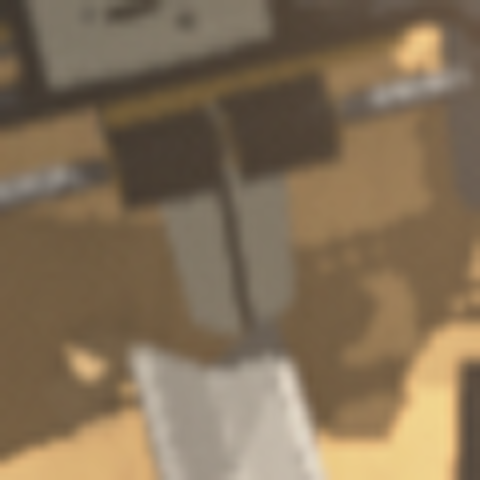

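The tip shows at about (260,321.5), close to its shadow and still not touching. Continuing the feel.

```bash
python3 -m inch '255 0 0 -1 0 0 0;255 0 0 0 0 0 0' 30 |sed -n '2p;4p'
python3 -m inch '255 0 0 -1 0 0 0;255 0 0 0 0 0 0' 30 |sed -n '2p;4p'
python3 -m inch '255 0 0 -1 0 0 0;255 0 0 0 0 0 0' 30 |sed -n '2p;4p'
python3 -m inch '255 0 0 -1 0 0 0;255 0 0 0 0 0 0' 30 |sed -n '2p;4p'
```

```text
ee_pos: [448.3, -140.6, -33.1]
wrist_force: [0.7, -0.2, -0.1]
ee_pos: [448.3, -140.6, -34.2]
wrist_force: [-0.2, -0.2, -0.0]
ee_pos: [448.4, -140.6, -35.1]
wrist_force: [0.1, -0.5, -0.5]
ee_pos: [448.7, -140.7, -35.6]
wrist_force: [-2.8, 0.5, 8.6]
```

Contact, so the real tip z is about the reported z + 35 mm here. Next, the tip's xy from the saved side pictures.

```bash
python3 -m inch '255 0 0 20 0 0 0;255 0 0 20 0 0 0;255 0 0 0 0 0 0' 30 |sed -n '2p;4p'
python3 - <<'E'
from h import *
for f,uv,z,p in(('side3',(249.6,302.6),148,(447.7,-216.3)),('side4',(257.9,309.4),39.5,(448.5,-140.7)),('side5',(259.2,318.6),13.3,(448.4,-140.6)),('side6',(259.6,321.5),3.3,(448.4,-140.6))):
    q=onz(load(f),[uv],z)[0]; print(f,q.round(1),(q[:2]-p).round(1))
# check side cam vs top cam on known things: mat corners, bush top
s=load('side0')
print(proj(s,[[659.8,-166.6,4],[652.8,-415.7,4],[505.6,-410.3,4],[514.3,-161.3,4],[434.9,-290.1,42]]).round(1))
print(sense()['qpos'])
E
```

```text
ee_pos: [449.2, -140.9, 4.8]
wrist_force: [-0.2, 0.2, -0.1]
side3 [ 448.6 -220.6  148. ] [ 0.9 -4.3]
side4 [ 448.4 -143.7   39.5] [-0.1 -3. ]
side5 [ 448.6 -148.4   13.3] [ 0.2 -7.8]
side6 [ 448.4 -148.5    3.3] [ 0.  -7.9]
[[353.1 322.9]
 [363.2 427.6]
 [283.7 429.4]
 [288.5 324.3]
 [247.1 364.8]]
[-4.02935562e-01  4.88390174e-01  1.98561216e+00  4.07240650e-06
  6.65198409e-01 -6.81028313e-01]
```

Tip xy agrees with the reported pose (the pad's near edge explains the few mm). Only z is off, by +35 mm, so I'll use reported z = real z − 35 and confirm it by touch. Back to the vee block.

```bash
python3 -m inch '0 0 0 50 0 0 0;0 2 -30 20 0 0 0;0 2.5 -40 0 0 0 0;0 0 0 0 0 0 0;0 0 0 0 0 0 0' 30 |sed -n '2p;4p'
python3 -m inch '0 0 0 0 0 0 0;0 0 0 0 0 0 0;0 0 0 0 0 0 0;0 0 0 -40 0 0 0;0 0 0 -30 0 0 0' 30 |sed -n '2,5p'
python3 -m inch '0 0 0 -15 0 0 0;0 0 0 -5 0 0 0;0 0 0 -5 0 0 0;0 0 0 -3 0 0 0;0 0 0 0 0 0 0' 30 |sed -n '2,5p'
python3 -c "
from h import *
need(454,-211.4,-29,16.2)"
```

```text
ee_pos: [452.3, -209.9, 73.0]
wrist_force: [-0.3, 0.8, 0.4]
ee_pos: [452.8, -210.4, 2.9]
tool_rot: [0.602, 0.798, 0.0, 0.0]
wrist_force: [0.5, 0.2, -0.0]
width: 91.9
ee_pos: [453.1, -210.7, -23.8]
tool_rot: [0.602, 0.798, 0.0, 0.0]
wrist_force: [-0.0, -0.4, -0.3]
width: 92.8
t18.05 pos [ 453.1 -210.7  -23.8] yawy 15.9 tilt [ 0. -0.] NEED [ 0.9 -0.7 -5.2] turn 0.005 q6 -0.81 w 92.8 g 0.0 F [-0.  -0.4 -0.3]
```

```bash
python3 -m inch '0 0.9 -0.7 -3 0 0 0;255 0 0 0 0 0 0;255 0 0 0 0 0 0;255 0 0 0 0 0 0;255 0 0 0 0 0 0' 30 >/dev/null
python3 -m inch '255 0 0 0 0 0 0;255 0 0 0 0 0 0;255 0 0 0 0 0 0;255 0 0 0 0 0 0;255 0 0 0 0 0 0' 30
python3 -m inch '255 0 0 10 0 0 0;255 0 0 30 0 0 0;255 0 0 40 0 0 0;255 0 0 40 0 0 0;255 0 0 0 0 0 0' 30
python3 -c "
from h import *
need(525.6,85.7,61-34,-85)"
```

```text
clock: 19.3
ee_pos: [453.7, -211.3, -27.1]
tool_rot: [0.602, 0.798, -0.0, -0.0]
wrist_force: [-0.8, -0.4, 1.1]
width: 39.7
grip_force: 30.0
clock: 19.92
ee_pos: [455.2, -212.0, 95.6]
tool_rot: [0.602, 0.798, 0.0, 0.003]
wrist_force: [-0.4, 0.7, -3.6]
width: 39.9
grip_force: 30.0
t19.93 pos [ 455.2 -212.    95.6] yawy 15.9 tilt [ 0.005 -0.003] NEED [ 70.4 297.7 -68.6] turn -1.762 q6 -0.81 w 39.9 g 30.0 F [-0.4  0.7 -3.6]
```

Vee block gripped (39.9 mm, 30 N, about 3.6 N of weight). Over to the tray.

```bash
python3 -m inch '255 7 30 8 0 0 -0.176;255 7 30 8 0 0 -0.176;255 7 30 8 0 0 -0.176;255 7 30 0 0 0 -0.176;255 7 30 0 0 0 -0.176' 30 >/dev/null
python3 -m inch '255 7 30 0 0 0 -0.176;255 7 30 0 0 0 -0.176;255 7 30 0 0 0 -0.176;255 7 30 0 0 0 -0.176;255 7 30 0 0 0 -0.176' 30 >/dev/null
python3 -m inch '255 0 0 -20 0 0 0;255 0 0 0 0 0 0' 30 >/dev/null
python3 -c "
from h import *
need(525.6,85.7,27,-85)"
```

```text
t21.43 pos [521.9  88.7  94.5] yawy -84.9 tilt [-0.005 -0.   ] NEED [  3.7  -3.  -67.5] turn -0.002 q6 1.56 w 39.8 g 30.0 F [-0.2 -0.2 -3.4]
```

```bash
python3 -m inch '255 3.7 -3 -30 0 0 0;255 0 0 -25 0 0 0;255 0 0 -8 0 0 0;255 0 0 0 0 0 0' 30 |sed -n '2p;4p'
python3 -m inch '255 0 0 -1 0 0 0;255 0 0 0 0 0 0' 30 |sed -n '2p;4p'
python3 -m inch '255 0 0 -1 0 0 0;255 0 0 0 0 0 0' 30 |sed -n '2p;4p'
```

```text
ee_pos: [527.4, 85.5, 34.0]
wrist_force: [-0.8, 0.2, -3.9]
ee_pos: [527.9, 85.7, 33.6]
wrist_force: [-0.2, -0.0, -4.2]
ee_pos: [527.5, 85.7, 32.1]
wrist_force: [0.4, 0.3, -3.9]
```

```bash
python3 -m inch '255 0 0 -1.5 0 0 0;255 0 0 0 0 0 0' 30 |sed -n '2p;4p'
python3 -m inch '255 0 0 -1 0 0 0;255 0 0 0 0 0 0' 30 |sed -n '2p;4p'
python3 -m inch '255 0 0 -1 0 0 0;255 0 0 0 0 0 0' 30 |sed -n '2p;4p'
```

```text
ee_pos: [527.4, 85.7, 30.3]
wrist_force: [-0.2, 0.5, -5.2]
ee_pos: [527.4, 85.7, 29.3]
wrist_force: [-0.7, 0.5, -4.5]
ee_pos: [527.6, 85.7, 28.9]
wrist_force: [-3.6, 0.3, 4.6]
```

Contact came at 29 as predicted. Release and lift, then check with the saved first picture whether the other pieces moved.

```bash
python3 -m inch '90 0 0 0 0 0 0;90 0 0 0 0 0 0;90 0 0 0 0 0 0;90 0 0 0 0 0 0;90 0 0 10 0 0 0' 30 |sed -n '2,6p'
python3 -m inch '90 0 0 40 0 0 0;0 0 0 40 0 0 0;0 0 0 0 0 0 0' 30 |sed -n '2,6p'
cat >> h.py <<'E'
def moved(t):
    a=load('top0')['pixels']
    for n,(u,v) in dict(vee=(386,283),bush=(412,288),setup=(459,284)).items():
        T=a[v-13:v+14,u-15:u+16]; m=cv2.matchTemplate(t['pixels'][v-40:v+41,u-45:u+46],T,cv2.TM_CCOEFF_NORMED)
        _,c,_,l=cv2.minMaxLoc(m); print(n,'shift px',l[0]-30,l[1]-27,'score %.3f'%c)
E
python3 -c "
from h import *
moved(snap('top','top5')); need(434.9,-290.1,-27,5)"
```

```text
ee_pos: [527.0, 85.6, 38.3]
tool_rot: [0.999, 0.044, -0.001, 0.0]
wrist_force: [-0.5, 0.3, 0.6]
width: 60.0
grip_force: 0.0
ee_pos: [529.3, 85.8, 121.8]
tool_rot: [0.999, 0.044, 0.003, -0.0]
wrist_force: [0.4, 0.7, -0.6]
width: 75.8
grip_force: 0.0
vee shift px 29 4 score 0.466
bush shift px 0 0 score 0.997
setup shift px 0 0 score 1.000
t24.23 pos [528.2  85.7 119.9] yawy -84.9 tilt [0.003 0.   ] NEED [ -93.3 -375.8 -146.9] turn 1.569 q6 1.56 w 79.6 g 0.0 F [ 0.3  1.2 -1. ]
```

```bash
python3 -m inch '0 -9.3 -37.5 0 0 0 0.157;0 -9.3 -37.5 0 0 0 0.157;0 -9.3 -37.5 0 0 0 0.157;0 -9.3 -37.5 0 0 0 0.157;0 -9.3 -37.5 0 0 0 0.157' 30 >/dev/null
python3 -m inch '0 -9.3 -37.5 0 0 0 0.157;0 -9.3 -37.5 0 0 0 0.157;0 -9.3 -37.5 0 0 0 0.157;0 -9.3 -37.5 0 0 0 0.157;0 -9.3 -37.5 0 0 0 0.157' 30 >/dev/null
python3 -m inch '0 0 0 -40 0 0 0;0 0 0 0 0 0 0;0 0 0 0 0 0 0' 30 >/dev/null
python3 -c "
from h import *
moved(snap('top','top6')); need(434.9,-290.1,-27,5)"
```

```text
vee shift px 30 16 score 0.206
bush shift px 3 -27 score 0.261
setup shift px -4 -26 score 0.489
t25.90 pos [ 435.  -289.2   79.4] yawy 5.1 tilt [ 0.001 -0.001] NEED [-1.000e-01 -9.000e-01 -1.064e+02] turn -0.001 q6 -0.76 w 93.3 g 0.0 F [-0.4 -0.6  0.4]
```

```bash
python3 -m inch '0 0 -0.9 -45 0 0 0;0 0 0 -40 0 0 0;0 0 0 -12 0 0 0;0 0 0 -7 0 0 0;0 0 0 0 0 0 0' 30 |sed -n '2p;4p'
python3 -m inch '255 0 0 0 0 0 0;255 0 0 0 0 0 0;255 0 0 0 0 0 0;255 0 0 0 0 0 0;255 0 0 0 0 0 0' 30 >/dev/null
python3 -m inch '255 0 0 0 0 0 0;255 0 0 0 0 0 0;255 0 0 0 0 0 0;255 0 0 0 0 0 0' 30
python3 -m inch '255 0 0 10 0 0 0;255 0 0 30 0 0 0;255 0 0 45 0 0 0;255 0 0 55 0 0 0;255 0 0 0 0 0 0' 30 | tail -3
python3 -c "
from h import *
need(569.4,21.3,28,5)"
```

```text
ee_pos: [435.1, -290.6, -24.6]
wrist_force: [0.8, -0.4, 0.7]
clock: 27.65
ee_pos: [434.4, -290.2, -25.6]
tool_rot: [0.675, 0.738, -0.0, -0.0]
wrist_force: [-2.2, -0.3, 2.0]
width: 46.4
grip_force: 30.0
wrist_force: [-0.3, 0.7, -2.6]
width: 46.7
grip_force: 30.0
t28.27 pos [ 436.4 -291.6  118.5] yawy 5.0 tilt [ 0.006 -0.005] NEED [133.  312.9 -90.5] turn -0.001 q6 -0.77 w 46.7 g 30.0 F [-0.3  0.7 -2.6]
```

```bash
python3 -m inch '255 22 52 0 0 0 0;255 22 52 0 0 0 0;255 22 52 0 0 0 0;255 22 52 0 0 0 0;255 22 52 0 0 0 0' 30 >/dev/null
python3 -m inch '255 22 52 0 0 0 0;255 0 0 -30 0 0 0;255 0 0 0 0 0 0;255 0 0 0 0 0 0' 30 >/dev/null
python3 -c "
from h import *
need(569.4,21.3,34,5)"
```

```text
t29.40 pos [566.4  21.3  84.6] yawy 5.0 tilt [-0.  0.] NEED [  3.    0.  -50.6] turn 0.000 q6 -0.13 w 46.7 g 30.0 F [-0.4  0.1 -3.2]
```

```bash
python3 -m inch '255 3 0 -30 0 0 0;255 0 0 -17 0 0 0;255 0 0 -4 0 0 0;255 0 0 -1 0 0 0;255 0 0 0 0 0 0' 30 |sed -n '2p;4p'
python3 -m inch '255 0 0 -1 0 0 0;255 0 0 0 0 0 0' 30 |sed -n '2p;4p'
python3 -m inch '255 0 0 -1 0 0 0;255 0 0 0 0 0 0' 30 |sed -n '2p;4p'
```

```text
ee_pos: [569.9, 21.7, 33.2]
wrist_force: [-0.0, -0.0, -2.6]
ee_pos: [569.6, 21.8, 31.6]
wrist_force: [-0.1, 1.3, -3.1]
ee_pos: [569.5, 21.8, 30.4]
wrist_force: [0.5, -1.2, -1.8]
```

```bash
python3 -m inch '90 0 0 -0.4 0 0 0;90 0 0 0 0 0 0;90 0 0 0 0 0 0;90 0 0 10 0 0 0;90 0 0 40 0 0 0' 30 |sed -n '4,5p'
python3 -m inch '0 0 0 40 0 0 0;0 -14 -54 0 0 0 0;0 -14 -54 0 0 0 0;0 -14 -54 0 0 0 0;0 -14 -54 0 0 0 0' 30 >/dev/null
python3 -c "
from h import *
moved(snap('top','top7')); need(447.1,-441.1,-27,2.6)"
```

```text
wrist_force: [1.0, -0.3, 0.4]
width: 60.4
vee shift px 30 27 score 0.225
bush shift px 14 15 score 0.269
setup shift px 0 0 score 1.000
t31.82 pos [ 511.8 -201.2  121. ] yawy 4.9 tilt [ 0.001 -0.002] NEED [ -64.7 -239.9 -148. ] turn -0.040 q6 -0.54 w 93.2 g 0.0 F [-2.  -4.7  0.4]
```

```bash
python3 -m inch '0 -13 -48 0 0 0 -0.01;0 -13 -48 0 0 0 -0.01;0 -13 -48 0 0 0 -0.01;0 -13 -48 0 0 0 -0.01;0 -12.7 -48 0 0 0 0' 30 >/dev/null
python3 -m inch '0 0 0 -50 0 0 0;0 0 0 -50 0 0 0;0 0 0 0 0 0 0' 30 >/dev/null
python3 -c "
from h import *
need(447.1,-441.1,-26,2.6)"
```

```text
t32.83 pos [ 447.3 -432.6   17.6] yawy 2.7 tilt [-0.004  0.005] NEED [ -0.2  -8.5 -43.6] turn -0.002 q6 -0.89 w 93.1 g 0.0 F [ 0.2  0.7 -0.2]
```

```bash
python3 -m inch '0 0 -8.5 0 0 0 0;0 0 0 -25 0 0 0;0 0 0 -12 0 0 0;0 0 0 -6 0 0 0;0 0 0 0 0 0 0' 30 |sed -n '2p;4p'
python3 -m inch '255 0 0 0 0 0 0;255 0 0 0 0 0 0;255 0 0 0 0 0 0;255 0 0 0 0 0 0;255 0 0 0 0 0 0' 30 >/dev/null
python3 -m inch '255 0 0 0 0 0 0;255 0 0 0 0 0 0;255 0 0 0 0 0 0;255 0 0 0 0 0 0;255 0 0 0 0 0 0' 30
python3 -m inch '255 0 0 10 0 0 0;255 0 0 30 0 0 0;255 0 0 45 0 0 0;255 0 0 55 0 0 0;255 0 0 0 0 0 0' 30 | tail -3
python3 -c "
from h import *
need(601.4,92.4,28,-85)"
```

```text
ee_pos: [449.0, -443.0, -22.4]
wrist_force: [0.4, 0.1, -0.7]
clock: 34.7
ee_pos: [448.7, -442.7, -23.0]
tool_rot: [0.69, 0.724, -0.0, -0.0]
wrist_force: [-2.4, 0.7, 0.9]
width: 35.8
grip_force: 30.0
wrist_force: [0.0, -0.8, -4.3]
width: 36.1
grip_force: 30.0
t35.33 pos [ 450.7 -444.5  121.8] yawy 2.8 tilt [ 0.006 -0.006] NEED [150.7 536.9 -93.8] turn -1.532 q6 -0.90 w 36.1 g 30.0 F [ 0.  -0.8 -4.3]
```

```bash
python3 -m inch '255 13.7 48.8 0 0 0 -0.139;255 13.7 48.8 0 0 0 -0.139;255 13.7 48.8 0 0 0 -0.139;255 13.7 48.8 0 0 0 -0.139;255 13.7 48.8 0 0 0 -0.139' 30 >/dev/null
python3 -m inch '255 13.7 48.8 0 0 0 -0.139;255 13.7 48.8 0 0 0 -0.139;255 13.7 48.8 0 0 0 -0.139;255 13.7 48.8 0 0 0 -0.139;255 13.7 48.8 0 0 0 -0.139' 30 >/dev/null
python3 -m inch '255 13.7 48.8 0 0 0 -0.139;255 0 0 -30 0 0 0;255 0 0 0 0 0 0;255 0 0 0 0 0 0' 30 >/dev/null
python3 -c "
from h import *
need(601.4,92.4,37,-85)"
```

```text
t37.08 pos [599.5  93.6  87.2] yawy -84.9 tilt [-0.  0.] NEED [  1.9  -1.2 -50.2] turn -0.002 q6 1.56 w 35.7 g 30.0 F [ 0.2 -0.4 -3.7]
```

```bash
python3 -m inch '255 1.9 -1.2 -30 0 0 0;255 0 0 -17 0 0 0;255 0 0 -4 0 0 0;255 0 0 -1.5 0 0 0;255 0 0 0 0 0 0' 30 |sed -n '2p;4p'
python3 -m inch '255 0 0 -1 0 0 0;255 0 0 0 0 0 0' 30 |sed -n '2p;4p'
python3 -m inch '255 0 0 -1 0 0 0;255 0 0 0 0 0 0' 30 |sed -n '2p;4p'
```

```text
ee_pos: [601.8, 92.9, 35.3]
wrist_force: [0.1, 0.2, -4.1]
ee_pos: [601.5, 92.9, 33.8]
wrist_force: [0.4, 0.2, -3.6]
ee_pos: [601.5, 92.9, 33.0]
wrist_force: [-0.9, 0.1, 3.1]
```

Placed. Release, pull back to the right and take both views for the tray check and the switch height.

```bash
python3 -m inch '90 0 0 0 0 0 0;90 0 0 0 0 0 0;90 0 0 0 0 0 0;90 0 0 10 0 0 0;90 0 0 40 0 0 0' 30 |sed -n '4,5p'
python3 -m inch '0 0 0 40 0 0 0;0 -20 -54 0 0 0 0;0 -20 -54 0 0 0 0;0 -20 -54 0 0 0 0;0 -20 -54 0 0 0 0' 30 >/dev/null
python3 -m inch '0 -20 -54 0 0 0 0;0 -20 -54 0 0 0 0;0 0 0 0 0 0 0;0 0 0 0 0 0 0' 30 |sed -n '2p'
python3 - <<'E'
from h import *
s=snap('side','side7');t=snap('top','top7')
a=cv2.resize(t['pixels'][205:310,200:360],None,fx=4.9,fy=4.9,interpolation=cv2.INTER_CUBIC)
a=cv2.resize(t['pixels'][210:300,260:360],None,fx=4,fy=4,interpolation=cv2.INTER_CUBIC)
b=cv2.resize(s['pixels'][200:310,250:350],None,fx=4,fy=4,interpolation=cv2.INTER_CUBIC)
h=np.zeros((440,800,3),np.uint8);h[:360,:400]=a;h[:,400:]=b;cv2.imwrite('pics/d1.png',h)
E
```

```text
wrist_force: [0.1, 0.1, 0.4]
width: 60.2
ee_pos: [481.6, -230.9, 123.0]
```

View pics/d1.png

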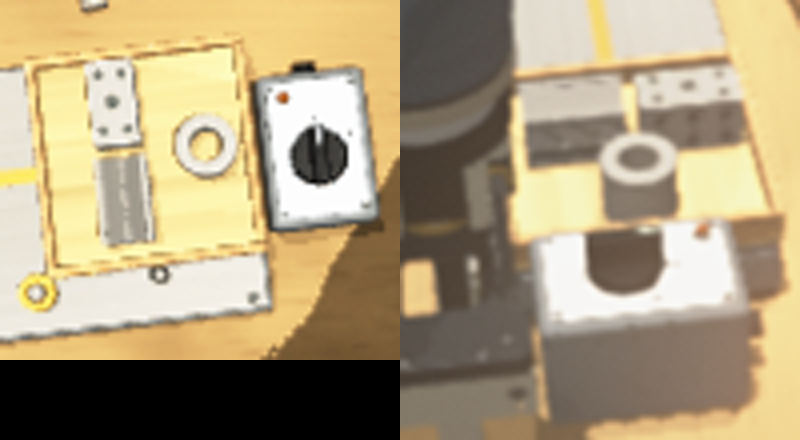

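Top panel: setup block (112,100), vee block (125,197) and bush (205,145) stand clear inside the tray; switch at (319,155) in that panel. Now the switch.

```bash
python3 -m inch '189 26 54 0 0 0 0;189 26 54 0 0 0 0;189 26 54 0 0 0 0;189 0 0 0 0 0 0;189 0 0 0 0 0 0' 30 >/dev/null
python3 -m inch '189 0 0 0 0 0 0;189 0 0 0 0 0 0;189 0 0 0 0 0 0;189 0 0 0 0 0 0' 30 >/dev/null
python3 - <<'E'
from h import *
t=load('top7'); q=onz(t,[[260+319.5/4-.5,210+155.5/4-.5]],105); print(q)
need(q[0,0],q[0,1]-.5,90,-85)
E
```

```text
[[559.96921079 -63.96307529 105.        ]]
t41.17 pos [559.3 -69.4 122.5] yawy -84.9 tilt [ 0. -0.] NEED [  0.6   5.  -32.5] turn -0.002 q6 1.28 w 24.3 g 0.0 F [0.2 0.6 0.8]
```

```bash
python3 -m inch '189 0.6 5 0 0 0 0;189 0 0 -30 0 0 0;189 0 0 -12 0 0 0;189 0 0 0 0 0 0' 30 |sed -n '2p;4p'
python3 -m inch '189 0 0 -3 0 0 0;189 0 0 0 0 0 0' 30 |sed -n '2p;4p'
python3 -m inch '189 0 0 -3 0 0 0;189 0 0 0 0 0 0' 30 |sed -n '2p;4p'
python3 -m inch '189 0 0 -2 0 0 0;189 0 0 0 0 0 0' 30 |sed -n '2p;4p'
```

```text
ee_pos: [559.6, -63.9, 80.0]
wrist_force: [0.6, 0.8, 0.5]
ee_pos: [560.3, -64.2, 78.0]
wrist_force: [0.0, -0.4, 0.6]
ee_pos: [559.9, -64.2, 74.5]
wrist_force: [-0.4, -0.1, 0.5]
ee_pos: [559.9, -64.1, 72.4]
wrist_force: [-0.3, 0.5, -0.0]
```

```bash
python3 -m inch '189 0 0 -1.5 0 0 0;189 0 0 0 0 0 0' 30 |sed -n '2p;4p'
python3 -m inch '189 0 0 -1.5 0 0 0;189 0 0 0 0 0 0' 30 |sed -n '2p;4p'
python3 -m inch '189 0 0 -1.5 0 0 0;189 0 0 0 0 0 0' 30 |sed -n '2p;4p'
python3 -m inch '189 0 0 -1.5 0 0 0;189 0 0 0 0 0 0' 30 |sed -n '2p;4p'
```

```text
ee_pos: [559.9, -64.1, 70.9]
wrist_force: [-0.3, -0.1, 0.3]
ee_pos: [559.9, -64.1, 69.4]
wrist_force: [0.2, 0.5, -0.2]
ee_pos: [559.9, -64.1, 67.9]
wrist_force: [-0.1, 0.3, -0.2]
ee_pos: [559.9, -64.1, 66.4]
wrist_force: [0.2, -1.0, -0.5]
```

```bash
python3 -m inch '189 0 0 -1 0 0 0;189 0 0 0 0 0 0' 30 |sed -n '2p;4p'
python3 -m inch '189 0 0 -1 0 0 0;189 0 0 0 0 0 0' 30 |sed -n '2p;4p'
```

```text
ee_pos: [559.9, -64.1, 65.4]
wrist_force: [-0.2, -0.9, 0.7]
ee_pos: [559.9, -64.1, 64.5]
wrist_force: [0.5, -0.3, 0.3]
```

```bash
python3 -m inch '189 0 0 -1 0 0 0;189 0 0 -1 0 0 0;189 0 0 0 0 0 0' 15 |sed -n '2p;4p'
python3 -m inch '189 0 0 -1 0 0 0;255 0 0 0 0 0 0;255 0 0 0 0 0 0;255 0 0 0 0 0 0;255 0 0 0 0 0 0' 15

```

```text
ee_pos: [559.9, -64.1, 62.4]
wrist_force: [0.3, 0.6, 0.1]
clock: 44.92
ee_pos: [559.9, -63.6, 61.5]
tool_rot: [0.999, 0.045, -0.0, -0.0]
wrist_force: [0.3, 5.6, 1.4]
width: 11.9
grip_force: 15.0
```

Bar gripped (11.9 mm). Centre a touch and turn clockwise.

```bash
python3 -m inch '255 0 0.8 0 0 0 0;255 0 0 0 0 0 0' 30 |sed -n '2p;4p'
python3 -m inch '255 0 0 0 0 0 -0.17;255 0 0 0 0 0 -0.17;255 0 0 0 0 0 -0.17;255 0 0 0 0 0 -0.17;255 0 0 0 0 0 -0.17' 30 |sed -n '2p;4,6p'
python3 -m inch '255 0 0 0 0 0 -0.16;255 0 0 0 0 0 0;255 0 0 0 0 0 0' 30 |sed -n '2p;4,6p'
python3 -c "
from h import *
need(560,-63.5,61,-145); print(sense()['wrist_torque'])"
python3 -m inch '255 0 0 0 0 0 -0.03;255 0 0 0 0 0 0;255 0 0 0 0 0 0' 30 |sed -n '2p;4,6p'
python3 -c "
from h import *
need(560,-63.5,61,-145); print(sense()['wrist_torque'])"
```

```text
ee_pos: [560.0, -63.6, 61.5]
wrist_force: [-1.3, -0.3, 0.1]
ee_pos: [559.6, -64.3, 61.5]
wrist_force: [-3.7, -4.9, 1.9]
width: 12.0
grip_force: 30.0
ee_pos: [559.6, -64.4, 61.5]
wrist_force: [-3.5, -5.3, 1.9]
width: 11.8
grip_force: 30.0
t46.17 pos [559.6 -64.4  61.5] yawy -142.7 tilt [-0.001 -0.002] NEED [ 0.4  0.9 -0.5] turn -0.040 q6 2.30 w 11.8 g 30.0 F [-3.5 -5.3  1.9]
[-0.92326412  0.65065045  0.10121876]
ee_pos: [559.5, -64.4, 61.5]
wrist_force: [-3.5, -6.1, 2.1]
width: 11.8
grip_force: 30.0
t46.55 pos [559.5 -64.4  61.5] yawy -144.4 tilt [-0.001 -0.001] NEED [ 0.5  0.9 -0.5] turn -0.010 q6 2.33 w 11.8 g 30.0 F [-3.5 -6.1  2.1]
[-0.94292872  0.66927619  0.14004419]
```

```bash
for i in 1; do python3 -m inch '255 0 0 0 0 0 -0.03;255 0 0 0 0 0 0' 30 |sed -n '4,6p'; done
python3 -c "
from h import *
need(560,-63.5,61,-145); print(sense()['wrist_torque'])"
python3 -m inch '255 0 0 0 0 0 -0.03;255 0 0 0 0 0 0' 30 |sed -n '4,6p'
python3 -c "
from h import *
need(560,-63.5,61,-145); print(sense()['wrist_torque'])"
```

```text
wrist_force: [-3.5, -5.6, 1.8]
width: 11.5
grip_force: 30.1
t46.80 pos [559.5 -64.4  61.5] yawy -146.1 tilt [-0.001 -0.002] NEED [ 0.5  0.9 -0.5] turn 0.020 q6 2.36 w 11.5 g 30.1 F [-3.5 -5.6  1.8]
[-0.8701845   0.68182619  0.31566246]
wrist_force: [-2.9, -6.7, 2.7]
width: 11.5
grip_force: 30.6
t47.05 pos [559.5 -64.4  61.5] yawy -147.8 tilt [-0.001 -0.002] NEED [ 0.5  0.9 -0.5] turn 0.050 q6 2.39 w 11.5 g 30.6 F [-2.9 -6.7  2.7]
[-0.87810393  0.67472149  0.46914959]
```

The torque jumps at the stop. Release wide, let it spring back, lift.

```bash
python3 -m inch '0 0 0 0 0 0 0;0 0 0 0 0 0 0;0 0 0 0 0 0 0;0 0 0 0 0 0 0;0 0 0 0 0 0 0' 30 >/dev/null
python3 -m inch '0 0 0 0 0 0 0;0 0 0 0 0 0 0;0 0 0 0 0 0 0;0 0 0 0 0 0 0;0 0 0 0 0 0 0' 30 |sed -n '4,6p'
python3 -m inch '0 0 0 30 0 0 0;0 0 0 30 0 0 0;0 0 0 0 0 0 0.17;0 0 0 0 0 0 0.17;0 0 0 0 0 0 0.17' 30 |sed -n '2,6p'
python3 -m inch '255 -40 -40 0 0 0 0.17;255 -40 -40 0 0 0 0.17;255 -40 -40 0 0 0 0.17;255 0 0 0 0 0 0;255 0 0 0 0 0 0' 30 |sed -n '2,6p'
python3 - <<'E'
from h import *
s=snap('side','side8');t=snap('top','top8'); a,b=load('top7')['pixels'],load('side7')['pixels']
# switch bar light mark orientation: compare crops with rest
for n,x,y,(r0,r1,c0,c1) in(('top',t['pixels'],a,(235,262,325,355)),('side',s['pixels'],b,(255,276,294,320))):
    print(n,np.abs(x[r0:r1,c0:c1].astype(int)-y[r0:r1,c0:c1]).mean().round(2))
moved(t)
p=dem(-4,-150); print('push start',np.round(p,1)); need(p[0],p[1],60-35.4,-85)
E
```

```text
wrist_force: [0.1, -0.1, 1.0]
width: 92.7
grip_force: 0.0
ee_pos: [560.0, -63.3, 121.6]
tool_rot: [0.97, -0.245, 0.0, -0.0]
wrist_force: [0.1, -0.6, -0.0]
width: 92.9
grip_force: 0.0
ee_pos: [441.2, -182.7, 121.7]
tool_rot: [1.0, 0.002, 0.0, 0.0]
wrist_force: [-0.3, -0.1, 0.6]
width: 47.7
grip_force: 0.0
top 2.41
side 1.45
vee shift px -2 -4 score 0.236
bush shift px 16 -6 score 0.303
setup shift px -4 -24 score 0.539
push start [471.6   3.7   0. ]
t49.65 pos [ 441.4 -182.1  121.5] yawy -89.6 tilt [0. 0.] NEED [ 30.2 185.8 -96.9] turn 0.081 q6 1.08 w 39.5 g 0.0 F [0.2 0.2 0.3]
```

The switch is back at rest. Next: fingers closed, down in front of the tray's front lip, with the arc table worked out.

```bash
python3 -m inch '255 28 47 0 0 0 0.02;255 0 47 0 0 0 0.02;255 0 47 0 0 0 0.02;255 0 46 0 0 0 0.02;255 0 0 -45 0 0 0' 30 >/dev/null
python3 -m inch '255 0 0 -30 0 0 0;255 0 0 0 0 0 0' 30 >/dev/null
python3 - <<'E'
from h import *
p=dem(-7,-150); need(p[0],p[1],22,-85)
P=np.array([dem(2.5,-150,0,5+t)[:2] for t in range(0,95,5)]); print('start',P[0].round(1)); print(np.diff(P,axis=0).round(1).tolist())
E
```

```text
t50.52 pos [467.6   5.3  45.1] yawy -85.0 tilt [-0.004  0.   ] NEED [  1.   -1.9 -23.1] turn -0.001 q6 1.39 w 0.4 g 0.0 F [ 1.1 -0.  -0.5]
start [478.1   4.3]
[[12.9, 1.9], [12.7, 3.0], [12.4, 4.1], [12.0, 5.2], [11.5, 6.2], [10.9, 7.2], [10.2, 8.1], [9.5, 9.0], [8.7, 9.8], [7.8, 10.5], [6.8, 11.2], [5.8, 11.7], [4.8, 12.2], [3.7, 12.5], [2.6, 12.8], [1.5, 13.0], [0.4, 13.1], [-0.8, 13.1]]
```

```bash
python3 -m inch '255 1 -1.5 -15 0 0 0;255 0 0 -8 0 0 0;255 0 0 0 0 0 0' 30 |sed -n '2p;4p'
python3 -m inch '255 4 0 0 0 0 0;255 4 0 0 0 0 0;255 2 0 0 0 0 0;255 0 0 0 0 0 0' 30 |sed -n '2p;4p'
python3 -m inch '255 6.4 0.9 0 0 0 0.0436;255 6.5 1 0 0 0 0.0436;255 6.4 1.4 0 0 0 0.0436;255 6.3 1.6 0 0 0 0.0436;255 0 0 0 0 0 0' 30 |sed -n '2p;4p'
python3 -c "
from h import *
p=dem(2.5,-150,0,15); need(p[0],p[1],22,-75)"
```

```text
ee_pos: [469.6, 2.7, 23.3]
wrist_force: [0.1, 1.2, -0.0]
ee_pos: [478.3, 2.6, 23.5]
wrist_force: [-6.2, -1.9, 5.1]
ee_pos: [504.4, 7.8, 23.4]
wrist_force: [-4.3, 0.2, 0.4]
t52.02 pos [504.4   7.8  23.4] yawy -75.0 tilt [-0.003  0.   ] NEED [-0.7  1.5 -1.4] turn -0.000 q6 1.23 w 0.7 g 2.0 F [-4.3  0.2  0.4]
```

Contact, and it is pushing with about 4 N. Carry on along the arc.

```bash
python3 -m inch '255 12.4 4.2 0 0 0 0.0873;255 12 5.2 0 0 0 0.0873;255 11.5 6.2 0 0 0 0.0873;255 10.9 7.2 0 0 0 0.0873;255 10.2 8.1 0 0 0 0.0873' 30 |sed -n '2p;4p'
python3 -m inch '255 9.5 9 0 0 0 0.0873;255 8.7 9.8 0 0 0 0.0873;255 7.8 10.5 0 0 0 0.0873;255 6.8 11.2 0 0 0 0.0873;255 5.8 11.7 0 0 0 0.0873' 30 |sed -n '2p;4p'
python3 -c "
from h import *
p=dem(2.5,-150,0,65); need(p[0],p[1],23,-25)"
```

```text
ee_pos: [560.8, 38.4, 23.2]
wrist_force: [-8.1, -3.6, 2.3]
ee_pos: [600.1, 90.2, 23.2]
wrist_force: [-4.4, -4.6, -0.4]
t53.27 pos [600.1  90.2  23.2] yawy -24.8 tilt [-0.003 -0.001] NEED [-0.6  2.1 -0.2] turn -0.003 q6 0.51 w 0.3 g 3.5 F [-4.4 -4.6 -0.4]
```

```bash
python3 -m inch '255 4.8 12.2 0 0 0 0.0873;255 3.7 12.5 0 0 0 0.0873;255 2.6 12.8 0 0 0 0.0873;255 1.5 13 0 0 0 0.0873;255 0 0 0 0 0 0' 30 |sed -n '2p;4p'
python3 -m inch '255 0.3 7 0 0 0 0.045;255 0 0 0 0 0 0' 30 |sed -n '2p;4p'
python3 -m inch '255 0.1 3 0 0 0 0.0218;255 0 0 0 0 0 0' 30 |sed -n '2p;4p'
python3 -c "
from h import *
p=dem(2.5,-150,0,95); need(p[0],p[1],23,5)"
```

```text
ee_pos: [613.8, 141.8, 23.7]
wrist_force: [-0.5, 0.1, -0.8]
ee_pos: [614.0, 148.1, 23.7]
wrist_force: [0.6, -0.9, 0.1]
ee_pos: [614.2, 150.6, 23.7]
wrist_force: [1.7, -4.6, -0.1]
t54.40 pos [614.2 150.6  23.7] yawy -1.2 tilt [ 0.001 -0.   ] NEED [-2.5 18.5 -0.7] turn 0.109 q6 0.19 w 0.6 g 2.1 F [ 1.7 -4.6 -0.1]
```

```bash
python3 -m inch '255 -0.2 4 0 0 0 0.025;255 -0.2 4 0 0 0 0.025;255 0 0 0 0 0 0' 30 |sed -n '2p;4p'
python3 -m inch '255 -0.5 3 0 0 0 0.02;255 0 0 0 0 0 0' 30 |sed -n '2p;4p'
python3 -m inch '255 -0.5 3 0 0 0 0.02;255 0 0 0 0 0 0' 30 |sed -n '2p;4p'
python3 -m inch '255 -0.5 2 0 0 0 0.01;255 0 0 0 0 0 0' 30 |sed -n '2p;4p'
```

```text
ee_pos: [613.9, 158.9, 23.7]
wrist_force: [3.0, -2.5, 0.0]
ee_pos: [613.5, 161.9, 23.8]
wrist_force: [2.6, -4.1, -1.1]
ee_pos: [613.0, 164.9, 23.8]
wrist_force: [3.0, -3.5, 0.1]
ee_pos: [612.6, 166.8, 23.8]
wrist_force: [3.6, -4.1, -0.8]
```

```bash
python3 -m inch '255 0 1.5 0 0 0 0.01;255 0 0 0 0 0 0' 30 |sed -n '2p;4p'
python3 -m inch '255 0 1.5 0 0 0 0.01;255 0 0 0 0 0 0' 30 |sed -n '2p;4p'
python3 -m inch '255 0 1.5 0 0 0 0;255 0 0 0 0 0 0' 30 |sed -n '2p;4p'
```

```text
ee_pos: [612.6, 168.2, 23.8]
wrist_force: [2.9, -4.5, 0.3]
ee_pos: [612.7, 169.7, 23.9]
wrist_force: [3.5, -4.8, -0.1]
ee_pos: [612.6, 171.1, 23.8]
wrist_force: [4.3, -5.3, -0.3]
```

```bash
python3 -m inch '255 0 1 0 0 0 0;255 0 0 0 0 0 0' 30 |sed -n '2p;4p'
python3 -m inch '255 0 1 0 0 0 0;255 0 0 0 0 0 0' 30 |sed -n '2p;4p'
python3 -m inch '255 0 1 0 0 0 0;255 0 0 0 0 0 0' 30 |sed -n '2p;4p'
```

```text
ee_pos: [612.5, 172.0, 23.8]
wrist_force: [2.7, -5.6, 0.6]
ee_pos: [612.3, 172.9, 23.8]
wrist_force: [1.7, -7.0, 1.0]
ee_pos: [612.2, 173.7, 23.8]
wrist_force: [0.9, -7.3, 2.2]
```

```bash
python3 -m inch '255 0 1 0 0 0 0;255 0 0 0 0 0 0' 30 |sed -n '2p;4p'
python3 -m inch '255 0 1 0 0 0 0;255 0 0 0 0 0 0' 30 |sed -n '2p;4p'
python3 -m inch '255 0 -4 0 0 0 0;255 -10 -20 15 0 0 0;255 0 -10 40 0 0 0;255 0 0 40 0 0 0' 30 |sed -n '2p;4p'
python3 -m inch '0 -20 -50 0 0 0 0;0 -20 -50 0 0 0 0;0 -20 -50 0 0 0 0;0 -20 -50 0 0 0 0;0 -20 -50 0 0 0 0' 30 |sed -n '2p;4p'
python3 - <<'E'
from h import *
s=snap('side','side9');t=snap('top','top9')
a=cv2.resize(t['pixels'][215:305,200:335],None,fx=5.9,fy=5.9,interpolation=cv2.INTER_CUBIC);cv2.imwrite('pics/d2.png',a)
E
```

```text
ee_pos: [612.2, 174.0, 23.8]
wrist_force: [1.4, -11.7, 1.9]
ee_pos: [612.3, 174.3, 23.8]
wrist_force: [1.0, -15.7, 2.9]
ee_pos: [601.5, 142.4, 119.5]
wrist_force: [0.2, -0.2, -0.1]
ee_pos: [501.2, -108.3, 118.7]
wrist_force: [0.4, -0.4, -0.2]
```

View pics/d2.png

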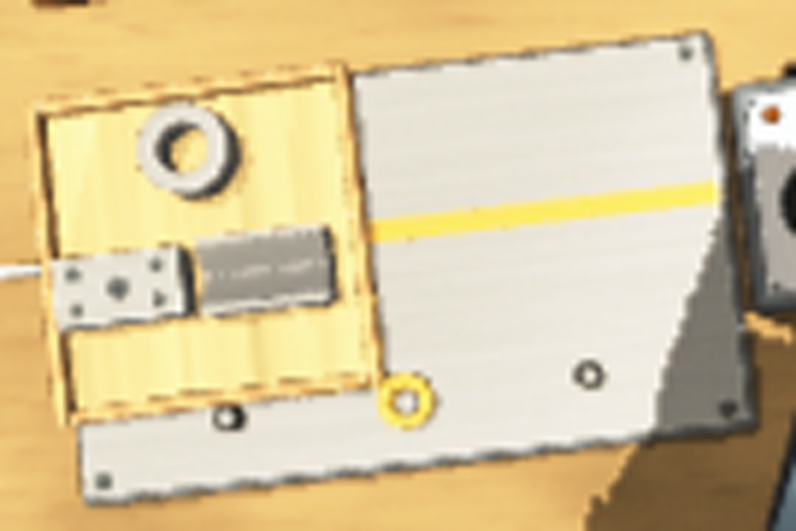

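The tray rests against the left stud (228,415) with the eye on the dowel (405,400). Bush, setup and vee stand in it at (190,150), (120,287) and (265,270). Now the switch again.

```bash
python3 -m inch '189 12 9 0 0 0 -0.17;189 12 9 0 0 0 -0.17;189 12 9 0 0 0 -0.17;189 12 9 0 0 0 -0.17;189 10 9 0 0 0 -0.17' 30 >/dev/null
python3 -m inch '189 0 0 0 0 0 -0.17;189 0 0 0 0 0 -0.17;189 0 0 0 0 0 -0.17;189 0 0 0 0 0 -0.17;189 0 0 0 0 0 0' 30 >/dev/null
python3 - <<'E'
from h import *
need(559.9,-63.3,90,-85)
t=load('top9'); C=lambda p:(np.array(p,float)+.5)/5.9-.5+[200,215]
for n,p in(('setup',((52,262),(180,248),(188,312),(60,330))),('vee',((195,240),(328,228),(335,298),(200,315)))):
    q=onz(t,C(p),96); e=q[1]-q[0]+q[2]-q[3]; print(n,q.mean(0).round(1),np.degrees(np.arctan2(-e[1],-e[0])).round(1),np.linalg.norm(np.diff(q,axis=0),axis=1).round(1))
print('bush',onz(t,C(((187,149),)),98))
print(np.round([dem(95-38,-95+22,0,95),dem(95+38,-95+22,0,95),dem(95,-95-46,0,95)],1))
E
```

```text
t60.00 pos [560.1 -61.4 118.6] yawy -81.9 tilt [0.    0.001] NEED [ -0.2  -1.9 -28.6] turn -0.055 q6 1.24 w 24.3 g 0.0 F [ 0.3 -0.5  0.6]
setup [523.9 298.1  96. ] 95.7 [65.7 33.1 65.7]
vee [531.2 224.2  96. ] 94.8 [68.4 36.2 69.4]
bush [[594.44198567 263.33020757  98.        ]]
[[530.3 216.6   0. ]
 [523.6 292.4   0. ]
 [594.7 260.4   0. ]]
```

```bash
python3 -m inch '189 -0.2 -1.9 -28 0 0 -0.055;189 0 0 -15 0 0 0;189 0 0 -9 0 0 0;189 0 0 -4 0 0 0;189 0 0 0 0 0 0' 30 |sed -n '2p;4p'
python3 -m inch '255 0 0 -1 0 0 0;255 0 0 0 0 0 0;255 0 0 0 0 0 0;255 0 0 0 0 0 0;255 0 0 0 0 0 0' 30 |sed -n '2p;4,6p'
```

```text
ee_pos: [559.9, -64.1, 62.7]
wrist_force: [0.2, 0.4, 0.2]
ee_pos: [559.9, -63.6, 61.9]
wrist_force: [-0.4, 5.3, 2.3]
width: 12.0
grip_force: 30.0
```

```bash
python3 -m inch '255 0 0.8 0 0 0 -0.17;255 0 0 0 0 0 -0.17;255 0 0 0 0 0 -0.17;255 0 0 0 0 0 -0.17;255 0 0 0 0 0 -0.17' 30 >/dev/null
python3 -m inch '255 0 0 0 0 0 -0.16;255 0 0 0 0 0 -0.05;255 0 0 0 0 0 -0.04;255 0 0 0 0 0 0' 30 |sed -n '2p;4,6p'
python3 -c "
from h import *
need(560,-63.5,61,-145); print(sense()['wrist_torque'])"
```

```text
ee_pos: [559.5, -64.4, 61.9]
wrist_force: [-2.5, -4.4, 4.5]
width: 11.9
grip_force: 30.7
t62.38 pos [559.5 -64.4  61.9] yawy -148.1 tilt [-0.001 -0.002] NEED [ 0.5  0.9 -0.9] turn 0.054 q6 2.39 w 11.9 g 30.7 F [-2.5 -4.4  4.5]
[-0.76530009  0.59395659  0.47105328]
```

```bash
python3 -m inch '0 0 0 0 0 0 0;0 0 0 0 0 0 0;0 0 0 0 0 0 0;0 0 0 0 0 0 0;0 0 0 0 0 0 0' 30 >/dev/null
python3 -m inch '0 0 0 0 0 0 0;0 0 0 0 0 0 0;0 0 0 0 0 0 0;0 0 0 0 0 0 0;0 0 0 0 0 0 0' 30 |sed -n '4,6p'
python3 -m inch '0 0 0 30 0 0 0;0 0 0 30 0 0 0;90 -2 20 0 0 0 0.178;90 -2 20 0 0 0 0.178;90 -2 20 0 0 0 0.178' 30 >/dev/null
python3 -m inch '90 -2 20 0 0 0 0.178;90 -2 20 0 0 0 0.178;90 -2 20 0 0 0 0.178;90 -2 20 0 0 0 0.178;90 -2 20 0 0 0 0.178' 30 >/dev/null
python3 -m inch '90 -2 20 0 0 0 0.178;90 -2 20 0 0 0 0.178;90 -2 20 0 0 0 0.178;90 -2 20 0 0 0 0.178;90 -2 20 0 0 0 0.178' 30 >/dev/null
python3 -m inch '90 0 0 0 0 0 0.178;90 0 0 0 0 0 0.178;90 0 0 0 0 0 0' 30 >/dev/null
python3 - <<'E'
from h import *
need(531,222,29,5)
t=snap('top','top10');a=load('top7')['pixels'];r=slice(235,262),slice(325,355)
print(np.abs(t['pixels'][r].astype(int)-a[r]).mean())
E
```

```text
wrist_force: [-0.2, -1.0, -0.4]
width: 93.0
grip_force: 0.0
t65.88 pos [533.7 196.7 121.5] yawy 4.8 tilt [-0. -0.] NEED [ -2.7  25.3 -92.5] turn 0.004 q6 0.19 w 60.2 g 0.0 F [-0.3 -0.   0.8]
1.6893004115226338
```

```bash
python3 -m inch '90 -2.7 25.3 -30 0 0 0;90 0 0 -30 0 0 0;90 0 0 -20 0 0 0;90 0 0 -10 0 0 0;90 0 0 -2 0 0 0' 30 |sed -n '2p;4p'
python3 -m inch '255 0 0 0 0 0 0;255 0 0 0 0 0 0;255 0 0 0 0 0 0;255 0 0 0 0 0 0;255 0 0 0 0 0 0' 30|sed -n '2p;4,6p'
python3 -m inch '255 0 0 8 0 0 0;255 0 0 20 0 0 0;255 0 0 30 0 0 0;255 0 0 30 0 0 0;255 0 0 0 0 0 0' 30 |sed -n '2p;4,6p'
python3 -c "
from h import *
need(583,-208,-20,1)"
```

```text
ee_pos: [531.1, 221.9, 29.4]
wrist_force: [0.2, 0.1, -0.4]
ee_pos: [531.3, 222.0, 30.2]
wrist_force: [-1.2, -0.2, 6.2]
width: 39.3
grip_force: 30.0
ee_pos: [532.0, 222.3, 119.2]
wrist_force: [0.2, -0.4, -4.9]
width: 39.9
grip_force: 30.0
t67.80 pos [532.  222.3 119.2] yawy 4.9 tilt [0.003 0.001] NEED [  51.  -430.3 -139.2] turn -0.067 q6 0.23 w 39.9 g 30.0 F [ 0.2 -0.4 -4.9]
```

```bash
python3 -m inch '255 6.4 -54 0 0 0 -0.008;255 6.4 -54 0 0 0 -0.008;255 6.4 -54 0 0 0 -0.008;255 6.4 -54 0 0 0 -0.008;255 6.4 -54 0 0 0 -0.008' 30 >/dev/null
python3 -m inch '255 6.4 -54 0 0 0 -0.008;255 6.4 -54 0 0 0 -0.008;255 6.4 -54 0 0 0 -0.008;255 0 0 -40 0 0 0;255 0 0 -40 0 0 0' 30 >/dev/null
python3 -m inch '255 0 0 -30 0 0 0;255 0 0 -15 0 0 0;255 0 0 0 0 0 0' 30 |sed -n '2p;4,6p'
python3 -c "
from h import *
need(583,-208,-20,1)"
```

```text
ee_pos: [581.5, -209.7, -8.7]
wrist_force: [0.2, 0.6, -4.8]
width: 40.0
grip_force: 30.0
t69.42 pos [ 581.5 -209.7   -8.7] yawy 1.2 tilt [-0.002  0.001] NEED [  1.5   1.7 -11.3] turn -0.003 q6 -0.44 w 40.0 g 30.0 F [ 0.2  0.6 -4.8]
```

```bash
python3 -m inch '255 0 0 -8 0 0 0;255 0 0 -3 0 0 0;255 0 0 0 0 0 0' 30 |sed -n '2p;4p'
python3 -m inch '255 0 0 -1.2 0 0 0;255 0 0 0 0 0 0' 30 |sed -n '2p;4p'
python3 -m inch '255 0 0 -1 0 0 0;255 0 0 0 0 0 0' 30 |sed -n '2p;4p'
python3 -m inch '255 0 0 -1 0 0 0;255 0 0 0 0 0 0' 30 |sed -n '2p;4p'
```

```text
ee_pos: [582.4, -210.1, -18.2]
wrist_force: [-0.3, -0.1, -3.8]
ee_pos: [582.3, -210.1, -19.5]
wrist_force: [-0.7, -0.6, -4.4]
ee_pos: [582.2, -210.0, -20.7]
wrist_force: [-1.0, -0.4, -3.9]
ee_pos: [582.2, -210.1, -21.7]
wrist_force: [-1.1, 0.8, -4.2]
```

```bash
python3 -m inch '255 0 0 -0.8 0 0 0;255 0 0 0 0 0 0' 30 |sed -n '2p;4p'
python3 -m inch '90 0 0 0 0 0 0;90 0 0 0 0 0 0;90 0 0 0 0 0 0;90 0 0 0 0 0 0;90 0 0 10 0 0 0' 30 |sed -n '4,5p'
python3 -m inch '90 0 0 50 0 0 0;90 0 0 50 0 0 0;90 0 0 40 0 0 0;90 -6 55 0 0 0 0.007;90 -6 55 0 0 0 0.007' 30 >/dev/null
python3 - <<'E'
from h import *
t=snap('top','top11'); a=load('top9')['pixels']; b=t['pixels']
for n,(u,v) in dict(setup=(220,264),bush=(232,240)).items():
    T=a[v-10:v+11,u-13:u+14]; m=cv2.matchTemplate(b[v-25:v+26,u-28:u+29],T,cv2.TM_CCOEFF_NORMED); _,c,_,l=cv2.minMaxLoc(m); print(n,l[0]-15,l[1]-15,round(c,3))
need(524,297,29,5)
E
```

```text
ee_pos: [582.3, -210.1, -21.9]
wrist_force: [-4.1, 1.1, 4.9]
wrist_force: [-0.2, 0.3, -0.1]
width: 60.0
setup 0 0 0.993
bush 0 0 0.998
t72.10 pos [569.1 -93.4 128.4] yawy 2.1 tilt [0.    0.002] NEED [-45.1 390.4 -99.4] turn 0.050 q6 -0.28 w 60.1 g 0.0 F [1.2 4.4 0.5]
```

```bash
python3 -m inch '90 -6.4 55 0 0 0 0.007;90 -6.4 55 0 0 0 0.007;90 -6.4 55 0 0 0 0.007;90 -6.4 55 0 0 0 0.007;90 -6.4 55 0 0 0 0.007' 30 >/dev/null
python3 -m inch '90 -6.4 55 0 0 0 0.007;90 -6 55 0 0 0 0.007;90 0 0 -30 0 0 0;90 0 0 0 0 0 0;90 0 0 0 0 0 0' 30 >/dev/null
python3 -c "
from h import *
need(524,297,30,5)"
```

```text
t73.35 pos [526.4 284.6  98.7] yawy 4.8 tilt [0.001 0.   ] NEED [ -2.4  12.4 -68.7] turn 0.004 q6 0.33 w 59.8 g 0.0 F [ 0.1 -0.1  0.6]
```

```bash
python3 -m inch '90 -2.4 11 -20 0 0 0;90 0 0 -25 0 0 0;90 0 0 -15 0 0 0;90 0 0 -8 0 0 0;90 0 0 0 0 0 0' 30 |sed -n '2p;4p'
python3 -m inch '255 0 0 0 0 0 0;255 0 0 0 0 0 0;255 0 0 0 0 0 0;255 0 0 0 0 0 0;255 0 0 0 0 0 0' 30|sed -n '2p;4,6p'
python3 -m inch '255 0 0 8 0 0 0;255 0 0 20 0 0 0;255 0 0 30 0 0 0;255 0 0 30 0 0 0;255 0 0 0 0 0 0' 30 |sed -n '2p;4,6p'
python3 -c "
from h import *
need(582,-292,-20,1)"
```

```text
ee_pos: [523.4, 295.9, 29.3]
wrist_force: [-0.7, -0.5, 0.7]
ee_pos: [523.6, 296.0, 29.9]
wrist_force: [-1.9, -0.1, 6.5]
width: 36.0
grip_force: 29.9
ee_pos: [524.4, 296.4, 119.2]
wrist_force: [0.4, 0.6, -4.7]
width: 36.0
grip_force: 29.9
t75.22 pos [524.4 296.4 119.2] yawy 4.8 tilt [0.003 0.001] NEED [  57.6 -588.4 -139.2] turn -0.066 q6 0.35 w 36.0 g 29.9 F [ 0.4  0.6 -4.7]
```

```bash
python3 -m inch '255 5.2 -53.5 2 0 0 -0.006;255 5.2 -53.5 0 0 0 -0.006;255 5.2 -53.5 0 0 0 -0.006;255 5.2 -53.5 0 0 0 -0.006;255 5.2 -53.5 0 0 0 -0.006' 30 >/dev/null
python3 -m inch '255 5.2 -53.5 0 0 0 -0.006;255 5.2 -53.5 0 0 0 -0.006;255 5.2 -53.5 0 0 0 -0.006;255 5.2 -53.5 0 0 0 -0.006;255 5.2 -53.5 0 0 0 -0.006' 30 >/dev/null
python3 -m inch '255 5.2 -53.5 0 0 0 -0.006;255 0 0 -40 0 0 0;255 0 0 -30 0 0 0;255 0 0 0 0 0 0' 30 |sed -n '2p;4,6p'
python3 -c "
from h import *
need(582,-292,-20,1)"
```

```text
ee_pos: [578.4, -291.3, 45.7]
wrist_force: [-0.1, 0.3, -4.0]
width: 36.2
grip_force: 29.9
t76.97 pos [ 578.4 -291.3   45.7] yawy 1.0 tilt [-0.006  0.004] NEED [  3.6  -0.7 -65.7] turn -0.000 q6 -0.56 w 36.2 g 29.9 F [-0.1  0.3 -4. ]
```

```bash
python3 -m inch '255 2 0 -35 0 0 0;255 0 0 -18 0 0 0;255 0 0 -7 0 0 0;255 0 0 -3 0 0 0;255 0 0 0 0 0 0' 30 |sed -n '2p;4p'
python3 -m inch '255 0 0 -1.5 0 0 0;255 0 0 0 0 0 0' 30 |sed -n '2p;4p'
python3 -m inch '255 0 0 -1 0 0 0;255 0 0 0 0 0 0' 30 |sed -n '2p;4p'
```

```text
ee_pos: [583.0, -292.8, -12.7]
wrist_force: [-0.3, 0.2, -4.4]
ee_pos: [582.8, -292.6, -14.7]
wrist_force: [-1.0, -1.2, -4.7]
ee_pos: [582.6, -292.5, -16.0]
wrist_force: [-0.2, -0.3, -4.3]
```

```bash
python3 -m inch '255 0 0 -2.5 0 0 0;255 0 0 -2 0 0 0;255 0 0 0 0 0 0' 30 |sed -n '2p;4p'
python3 -m inch '255 0 0 -1 0 0 0;255 0 0 0 0 0 0' 30 |sed -n '2p;4p'
python3 -m inch '255 0 0 -0.7 0 0 0;255 0 0 0 0 0 0' 30 |sed -n '2p;4p'
```

```text
ee_pos: [582.5, -292.5, -20.8]
wrist_force: [-0.6, 0.4, -4.1]
ee_pos: [582.6, -292.5, -21.5]
wrist_force: [-0.9, 0.1, -5.0]
ee_pos: [582.7, -292.6, -22.0]
wrist_force: [0.4, -0.3, -3.0]
```

```bash
python3 -m inch '90 0 0 -0.3 0 0 0;90 0 0 0 0 0 0;90 0 0 0 0 0 0;90 0 0 0 0 0 0;90 0 0 10 0 0 0' 30 |sed -n '4,5p'
python3 -m inch '90 0 0 50 0 0 0;90 0 0 50 0 0 0;90 0 0 40 0 0 0;90 1 55 0 0 0 -0.15;90 1 55 0 0 0 -0.15' 30 >/dev/null
python3 -m inch '90 1 55 0 0 0 -0.15;90 1 55 0 0 0 -0.15;90 1 55 0 0 0 -0.15;90 1 55 0 0 0 -0.15;90 1 55 0 0 0 -0.15' 30 >/dev/null
python3 - <<'E'
from h import *
t=snap('top','top12'); a=load('top9')['pixels']; b=t['pixels']
for n,(u,v) in dict(bush=(232,240)).items():
    T=a[v-10:v+11,u-13:u+14]; m=cv2.matchTemplate(b[v-25:v+26,u-28:u+29],T,cv2.TM_CCOEFF_NORMED); _,c,_,l=cv2.minMaxLoc(m); print(n,l[0]-15,l[1]-15,round(c,3))
need(594.4,263,32,-85)
E
```

```text
wrist_force: [-0.2, 0.5, -0.1]
width: 59.9
bush 0 0 0.988
t80.90 pos [589.3  99.8 128.5] yawy -59.9 tilt [0.001 0.002] NEED [  5.1 163.2 -96.5] turn -0.438 q6 1.13 w 59.9 g 0.0 F [-0.7  4.6 -0.1]
```

```bash
python3 -m inch '60 1.7 54 0 0 0 -0.146;60 1.7 54 0 0 0 -0.146;60 1.7 50 0 0 0 -0.146;60 0 0 -25 0 0 0;60 0 0 0 0 0 0' 30 >/dev/null
python3 -c "
from h import *
need(594.4,263,32,-85)"
```

```text
t81.53 pos [593.6 250.4 101.5] yawy -84.2 tilt [-0.003 -0.001] NEED [  0.8  12.6 -69.5] turn -0.014 q6 1.80 w 71.1 g 0.0 F [-0.7 -0.8  0.7]
```

```bash
python3 -m inch '60 0.8 12 0 0 0 -0.014;60 0 0 0 0 0 0' 30 >/dev/null
python3 -c "
from h import *
need(594.4,263,32,-85)"
python3 -m inch '60 0 0 -30 0 0 0;60 0 0 -20 0 0 0;60 0 0 -12 0 0 0;60 0 0 -6 0 0 0;60 0 0 0 0 0 0' 30 |sed -n '2p;4p'
python3 -m inch '255 0 0 0 0 0 0;255 0 0 0 0 0 0;255 0 0 0 0 0 0;255 0 0 0 0 0 0;255 0 0 0 0 0 0' 30|sed -n '2p;4,6p'
python3 -m inch '255 0 0 8 0 0 0;255 0 0 20 0 0 0;255 0 0 30 0 0 0;255 0 0 30 0 0 0;255 0 0 0 0 0 0' 30 |sed -n '2p;4,6p'
python3 -c "
from h import *
need(582,-370,-20,1)"
```

```text
t81.78 pos [596.2 263.1 103.7] yawy -85.1 tilt [0.002 0.001] NEED [ -1.8  -0.1 -71.7] turn 0.001 q6 1.83 w 71.2 g 0.0 F [-0.5  0.1  0.5]
ee_pos: [595.7, 262.5, 34.6]
wrist_force: [0.3, -0.1, -0.3]
ee_pos: [595.9, 262.8, 35.1]
wrist_force: [-1.2, 2.8, 5.2]
width: 46.5
grip_force: 30.0
ee_pos: [596.9, 262.8, 125.6]
wrist_force: [0.5, 0.2, -3.4]
width: 47.1
grip_force: 30.0
t83.65 pos [596.9 262.8 125.6] yawy -85.0 tilt [0.005 0.001] NEED [ -14.9 -632.8 -145.6] turn 1.502 q6 1.83 w 47.1 g 30.0 F [ 0.5  0.2 -3.4]
```

```bash
python3 -m inch '255 -1.2 -52.7 0 0 0 0.125;255 -1.2 -52.7 0 0 0 0.125;255 -1.2 -52.7 0 0 0 0.125;255 -1.2 -52.7 0 0 0 0.125;255 -1.2 -52.7 0 0 0 0.125' 30 >/dev/null
python3 -m inch '255 -1.2 -52.7 0 0 0 0.125;255 -1.2 -52.7 0 0 0 0.125;255 -1.2 -52.7 0 0 0 0.125;255 -1.2 -52.7 0 0 0 0.125;255 -1.2 -52.7 0 0 0 0.125' 30 >/dev/null
python3 -m inch '255 -1.2 -52.7 0 0 0 0.125;255 -1.2 -52.7 0 0 0 0.125;255 0 0 -40 0 0 0;255 0 0 -20 0 0 0;255 0 0 0 0 0 0' 30 |sed -n '2p;4,6p'
python3 -c "
from h import *
need(582,-370,-15,1)"
```

```text
ee_pos: [580.2, -368.6, 60.5]
wrist_force: [0.9, -0.3, -2.9]
width: 46.6
grip_force: 30.0
t85.53 pos [ 580.2 -368.6   60.5] yawy 0.9 tilt [-0.003  0.002] NEED [  1.8  -1.4 -75.5] turn 0.001 q6 -0.65 w 46.6 g 30.0 F [ 0.9 -0.3 -2.9]
```

```bash
python3 -m inch '255 0 0 -35 0 0 0;255 0 0 -25 0 0 0;255 0 0 -8 0 0 0;255 0 0 -4 0 0 0;255 0 0 0 0 0 0' 30 |sed -n '2p;4p'
python3 -m inch '255 0 0 -1.5 0 0 0;255 0 0 0 0 0 0' 30 |sed -n '2p;4p'
python3 -m inch '255 0 0 -1 0 0 0;255 0 0 0 0 0 0' 30 |sed -n '2p;4p'
python3 -m inch '255 0 0 -1 0 0 0;255 0 0 0 0 0 0' 30 |sed -n '2p;4p'
```

```text
ee_pos: [581.7, -370.2, -8.3]
wrist_force: [-0.9, 0.1, -2.0]
ee_pos: [581.3, -370.1, -10.6]
wrist_force: [-0.4, 0.1, -2.9]
ee_pos: [581.1, -369.9, -12.0]
wrist_force: [0.8, -0.5, -3.5]
ee_pos: [581.1, -369.9, -13.1]
wrist_force: [0.6, 0.1, -2.8]
```

```bash
python3 -m inch '255 0 0 -2 0 0 0;255 0 0 0 0 0 0' 30 |sed -n '2p;4p'
python3 -m inch '255 0 0 -1 0 0 0;255 0 0 0 0 0 0' 30 |sed -n '2p;4p'
python3 -m inch '255 0 0 -0.8 0 0 0;255 0 0 0 0 0 0' 30 |sed -n '2p;4p'
```

```text
ee_pos: [581.0, -369.9, -15.2]
wrist_force: [0.2, 0.5, -4.1]
ee_pos: [581.1, -369.9, -16.0]
wrist_force: [0.4, 0.2, -2.8]
ee_pos: [581.1, -369.9, -16.8]
wrist_force: [0.5, -0.1, -2.8]
```

```bash
python3 -m inch '255 0 0 -0.6 0 0 0;255 0 0 0 0 0 0' 30 |sed -n '2p;4p'
python3 -m inch '90 0 0 0 0 0 0;90 0 0 0 0 0 0;90 0 0 0 0 0 0;90 0 0 0 0 0 0;90 0 0 10 0 0 0' 30 |sed -n '4,5p'
python3 -m inch '90 0 0 50 0 0 0;90 0 0 50 0 0 0;90 0 0 40 0 0 0;90 -50 -20 0 0 0 0;90 -50 -20 0 0 0 0' 30 >/dev/null
python3 -m inch '90 -50 -20 0 0 0 0;90 -50 -20 0 0 0 0;90 -50 -20 0 0 0 0;90 -50 0 0 0 0 0;90 0 0 0 0 0 0' 30 |sed -n '2p'
python3 - <<'E'
from h import *
t=snap('top','top13')['pixels']; snap('side','side13')
cv2.imwrite('pics/d3.png',cv2.resize(t[200:310,190:460],None,fx=2.96,fy=2.96,interpolation=cv2.INTER_CUBIC))
E
```

```text
ee_pos: [581.2, -370.0, -16.9]
wrist_force: [-2.3, 1.8, 3.7]
wrist_force: [-0.6, -0.1, 0.6]
width: 60.5
ee_pos: [278.7, -470.3, 133.5]
```

View pics/d3.png

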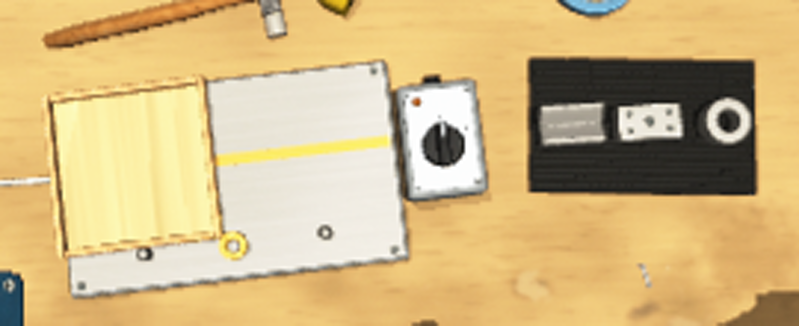

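All three pieces stand on the mat at (573,124), (650,122) and (728,121), and the tray is still turned with the switch at rest. One numeric check that the tray hasn't crept off its stop, then hand in.

```bash
python3 - <<'E'
from h import *
a,b=load('top9')['pixels'],load('top13')['pixels']
for n,(r,c) in dict(front=(slice(276,288),slice(210,265)),left=(slice(232,256),slice(202,210)),screwdriver=(slice(255,272),slice(150,200)),tape=(slice(180,210),slice(292,318))).items():
    print(n,np.abs(a[r,c].astype(int)-b[r,c]).mean().round(2))
print(sense()['clock']); print(finish_job())
E
```

```text
front 2.69
left 5.87
screwdriver 1.39
tape 1.39
89.875
the job is handed in; nothing more can be done
None
```

The job is handed in at about 90 s: pieces treated in both tray positions and standing on the mat, tray left turned against the left stop. The last picture shows this; my final pixel check printed just before hand-in, so its slightly higher left-lip reading went unexamined.

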